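# Drift a ring-fixture slide into line and bolt it

### The arm

A 6-joint arm with a two-finger parallel gripper is mounted at the origin on the work surface. World frame = base frame: x ahead of the robot, y to its left, z up, the work surface at z = 0. Lengths are in mm, angles in rad, forces in N, time in s.
With the tool pointing down it reaches from about 275 to 1000 mm from the base axis. Payload 8.4 kg.
Tool frame: the origin (TCP) lies midway between the tips of the shut fingers; the grasp point (between the pads) lies 19 mm behind it; z points along the fingers, y is the line along which they close (so a half turn about z gives the same grasp; the last joint's range is limited). The gripper opens to 85 mm and grips with 20 to 120 N. Pads are 22 mm wide; open, the fingers measure 114 mm over their backs; the gripper's body (76 mm by 85 mm) begins 54 mm behind the grasp point. The pads swing forward as they close: fully open they stand 13 mm farther back than shut.
Start: joints at [1.3, 0.353, 1.633, -0, 1.155, -0.002], TCP at [165.983, 602.559, 231.281] pointing down, gripper open.
Joint ranges: [-2.63, 2.63], [-0.92, 2.1], [0.06, 2.66], [-1.3, 4.44], [0, 2.69], [-3.02, 3.02]. Speed limits (rad/s): [2.22, 2.22, 2.79, 3.14, 3.14, 3.14].

### API

Orientations are given as [roll, pitch, yaw] about the fixed x, y, z axes, in that order (R = Rz(yaw) Ry(pitch) Rx(roll)).
In Python, from rig import r gives the robot as it stands.
- The arm moves only by the tool servo_tool, never from a script. Its argument "deltas" is a list of rows, each an object of numbers: "x", "y", "z": the shift along the world's x, y, z in mm; "rx", "ry", "rz": the turn, a rotation vector about the world's x, y, z in rad; "gripper": the gripper's target within -1 to 1 (fully open at 1, half-way at 0, shut at -1). A call has 1 to 10 rows; each row is the pose to reach, as a shift and turn from the pose commanded when the call began; what a row does not reach only later rows make up. A row lasts 1/10 s, in which the tool goes at most 50 mm and 8.59 degrees, less where a joint would pass 70% of its speed; a pose out of reach is approached as far as the arm can. A call with a gripper value outside its range is refused whole. The fingers move at their own pace and stop on an object; "newtons" is the grip in N (left out, the last holds). Time passes only in rows, so rows that repeat a pose let the fingers close. It gives the time, the measured TCP pose, the force, the opening and the grip force at its end, in the units of the state.
- r.sense(): the state, without advancing time (a new reading comes with each control period).
- r.grab_frame(name): name is "scene" or "top" or "wrist"; returns the picture (480x640x3 uint8, blue, green, red); there is no depth.
- r.camera_params(name): a dict with "mtx" (3x3 intrinsics, pixels), "D" ([k1, k2, p1, p2, k3] as OpenCV has them; the pictures are not rectified), "eye" and "orientation" of the camera in the world. Camera axes: x right, y down, z forward; pixel columns grow to the right and rows downward; lengths in mm; the calibration is good to about 2 mm. A picture is of the moment at which its call begins: read the wrist's pose just before it. camera_params takes no time and is no camera call; for the wrist camera it gives the pose at the moment of the call.
- r.sign_off(): hands the job in; it is judged then, once.
Trained networks look in the newest picture that a camera, given by its name, has taken for a name from the list of things; names that differ only in an ending like _2 or _b are one class to them, and where a whole thing is asked for, a point or a joint stands for the part that bears it (a point fixed in the world has none). Each returns a list of dicts, best first, with "conf" (0 to 1); they miss things now and then, are a little off and sometimes report something else, mostly with a low value. They report only what shows in the picture. A call takes as long as a camera call. They do not tell look-alikes from the thing itself.
- r.recognise(name, camera): "box" ([left, top, width, height] in pixels, round what is visible of it).
The state is a dict: "clock": time; "qpos": joint angles; "qvel": joint speeds; "joint_efforts": joint torques, N m; "eef_pos": TCP position; "tcp_rot": TCP orientation; "contact_force": force on the tool from outside, world axes, zero at the start; "wrist_torque": the same for the moment, N m; "opening": opening from 0.0 (shut) to 1.0 (fully open); "grasp_force": force on a finger pad.
Only numpy, scipy, OpenCV 4.12 (cv2) and the standard library are available. Lean on these libraries where they do the work, as an engineer would, in place of code of your own. Each camera call takes 0.05 s, during which the arm holds its last target. There are 200 camera calls.

### The job

Line up the hole in the aluminium slide with the hole in the blue base by pressing the red-handled tapered drift straight down through both until its collar is down on the brass bush round the hole and bears on it with a firm, steady push of 12 to 15 N for half a second, without pushing the slide with the gripper. Then pull the drift out and stand it back in its pale wooden stand, and only then lower the brass-handled bolt from its dark stand through both holes until its flange rests flush on the bush, and let go. Go down gently and by feel, never ramming or dropping the drift or the bolt, and leave the glass cup and the tin where they are.

Things in the scene. Friction and masses are not known exactly. Their poses are not given: they have to be found in the camera images.
- fixture: blue cast base block fixed to the bench, 175 x 100 mm (x from -50 to +125 mm), 60 mm high, thin flange round its foot; origin on the bench right under its hole, z up, x along the sliding direction towards the pair of dark jaws. Two dark rails 8 mm wide, up to 67 mm above the bench, flank the slide, which it carries
- base_hole (a point): centre of the mouth of the vertical hole in the base, 16.5 mm across, 60 mm deep (right through to the bench), at the base's top face 60 mm above the bench, just under the slide
- slide_hole (a point): centre of the upper mouth of the 16.5 mm hole in the aluminium slide, 10 mm thick, its top 70 mm above the bench. Round it a brass seat bush, 34 mm across with a 21 mm bore, stands 2 to 14 mm proud of the plate: how much is not given. Two dark jaws rise 26 mm above the plate's top, from 76 mm past the hole in +x of the fixture. Axes as the fixture's
- slide (a joint): position of the slide along the fixture's x axis, m: 0 = holes in line; starts 5.5 to 8.5 mm to +x. Stiff: about 8 N moves it along x only, it does not spring back. The drift's tip enters where the holes overlap; pushing it down (roughly 5 to 15 N, by friction; the steel is oiled) wedges the slide over, in line once the collar is down. Its axis ends over the base hole
- drift_grip (a point): centre of the handle of the steel drift, upright (z up) in the pale stand. Red round handle, 19 mm across, 25 mm below to 25 mm above this point; below it a dark collar 26 mm across, 5 mm thick, its underside 30 mm below this point; then a straight part 15.8 mm across, 26 mm long, then a taper 36 mm long to a blunt tip 4 mm across, 92 mm below this point. About 140 g
- bolt_grip (a point): centre of the handle part of the bolt, upright (z up) in the dark stand. Brass round handle 20 mm across, 24 mm below to 20 mm above this point; below it a brass flange 28 mm across, 6 mm thick, its underside 30 mm below this point; then a smooth steel shank 14 mm across, 52 mm long with a 1.5 x 3 mm lead at its foot. About 160 g. Not threaded: it just slides in
- drift_stand_hole (a point): centre of the mouth of the 18 mm hole through the drift's stand, a pale wooden block 60 x 60 x 68 mm fixed to the bench; the mouth is at its top. The drift hangs in it by its collar
- bolt_stand_hole (a point): the same for the bolt's stand, a dark wooden block of the same size; the bolt hangs in it by its flange
- glass_cup: empty glass cup, 64 mm across and 75 mm high, origin at the centre of its underside; leave alone
- tin: closed steel tin, 68 mm across and 55 mm high, origin at the centre of its underside; leave alone
There are look-alikes about, which are no part of the job. What is shaped like the part that bears bolt_grip but purple is not meant. There is more than one size of the part that bears drift_grip; the job needs the smaller.

How it is judged:
By the outcome, as a careful person would: the job done as asked, in the order asked, and still so for the second after the job is handed in, with the robot touching nothing.
It also fails if it takes over 72 s, if anything falls off the work surface, if the arm or the gripper's body presses on something with over 40 N, if the wrist force passes 120 N, or if a joint passes its speed limit or range.

## Working session

There is one attempt and no reset: what is moved stays moved. The work goes in short steps, Python scripts to look and compute and a tool call to move; the robot and the scene stay as the last step left them, time stands still between calls to the robot, and variables do not carry over. Pictures are saved under pics/ and viewed, at most 10 in all, crops included, and the job is handed in when it is done.

Besides the shell and the picture viewer there is one more tool, called by a JSON object that holds its "api" and its "payload", one argument or row to a line. servo_tool: Moves the arm, as the interface text tells. Its arguments: {"type":"object","properties":{"deltas":{"type":"array","items":{"type":"object","properties":{"x":{"type":"number"},"y":{"type":"number"},"z":{"type":"number"},"rx":{"type":"number"},"ry":{"type":"number"},"rz":{"type":"number"},"gripper":{"type":"number"}}}},"newtons":{"type":"number"}},"required":["deltas"]}

```bash
mkdir -p pics
python3 - <<'E'
from rig import r
import cv2,numpy as np
s=r.sense(); print(s)
ims=[]
for c in ("scene","top"):
    im=r.grab_frame(c); cv2.imwrite(f"pics/{c}0.png",im)
    p=r.camera_params(c); print(c,p)
    for n in ("fixture","slide_hole","slide","drift_grip","bolt_grip","drift_stand_hole","bolt_stand_hole","glass_cup","tin"):
        print(c,n,[(d["box"],round(d["conf"],2)) for d in r.recognise(n,c)])
E
```

```text
{'clock': 0.0, 'qpos': array([ 1.29961003e+00,  3.53658136e-01,  1.63413047e+00,  9.41169121e-06,
        1.15519655e+00, -2.39901562e-03]), 'qvel': array([-0.00144734, -0.00091846,  0.00091854, -0.00072291,  0.00053271,
        0.00024628]), 'joint_efforts': array([-4.41734264e-04, -6.05259919e+01, -3.42072093e+01, -1.92462112e-04,
        9.37500241e-03,  3.32931097e-05]), 'eef_pos': array([165.84627151, 602.10333645, 230.55700921]), 'tcp_rot': array([-3.14020017e+00, -1.19458254e-05,  2.87280156e+00]), 'contact_force': array([ 0.63637365,  0.17788099, -0.02302398]), 'wrist_torque': array([ 0.0242787 ,  0.01811554, -0.049831  ]), 'grasp_force': 0.0, 'opening': 1.0000106982736632}
scene {'mtx': array([[467.3319029 ,   0.        , 322.72851657],
       [  0.        , 467.3319029 , 235.53229274],
       [  0.        ,   0.        ,   1.        ]]), 'D': array([0.03255661, 0.        , 0.        , 0.        , 0.        ]), 'eye': array([1294.64201079, -462.29048853,  718.01759579]), 'orientation': array([-2.19555662, -0.02247542,  1.04045612])}
scene fixture [([314.5, 230.7, 86.3, 81.5]
[... 887 characters left out ...]
       ]), 'eye': array([486.46174463,  -1.96100155, 975.81536776]), 'orientation': array([-3.05799702,  0.00948808, -1.57308684])}
top fixture [([265.4, 166.7, 76.8, 109.0], 0.65)]
top slide_hole [([276.9, 168.6, 48.9, 92.5], 0.61)]
top slide [([278.3, 170.3, 48.7, 87.1], 0.75)]
top drift_grip [([135.0, 262.0, 22.7, 19.0], 0.85), ([174.6, 266.3, 18.3, 11.1], 0.44)]
top bolt_grip [([437.7, 316.3, 23.9, 13.7], 0.58), ([406.0, 257.6, 14.2, 13.1], 0.52)]
top drift_stand_hole [([169.3, 253.8, 41.8, 36.0], 0.68)]
top bolt_stand_hole [([433.1, 260.9, 43.5, 31.8], 0.74)]
top glass_cup [([152.7, 191.0, 35.0, 32.5], 0.9)]
top tin [([478.2, 192.3, 36.6, 32.9], 0.98), ([450.8, 272.6, 17.5, 9.4], 0.55)]
```

Run:
```python
import cv2
t=cv2.imread("pics/top0.png"); s=cv2.imread("pics/scene0.png")
cv2.imwrite("pics/t1.png",cv2.resize(t[120:360,110:530],None,fx=1.9,fy=1.9,interpolation=cv2.INTER_CUBIC))
cv2.imwrite("pics/s1.png",cv2.resize(s[140:380,150:500],None,fx=2.28,fy=2.28,interpolation=cv2.INTER_CUBIC))
```

```text
(no output)
```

View pics/t1.png

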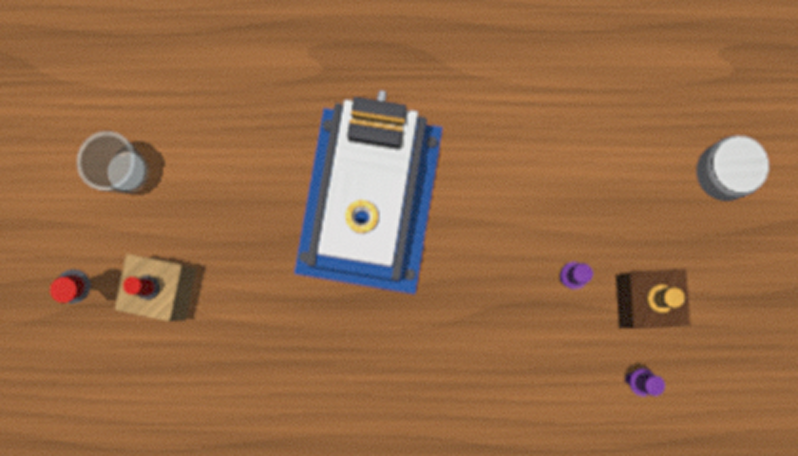

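View pics/s1.png

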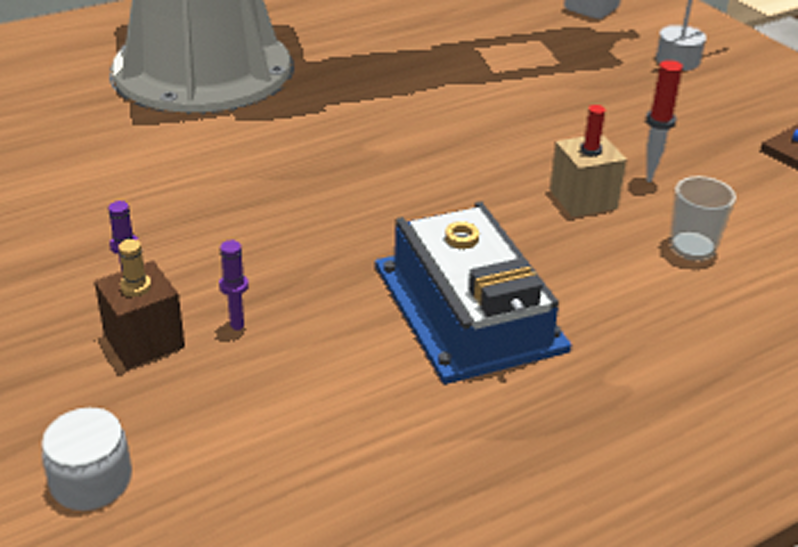

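The top view shows the drift in the pale stand at about (183,270), with the big look-alike drift to its left at (144,272). The bolt is in the dark stand at about (462,277), with purple look-alikes at (413,265) and (450,322). The fixture's bush is at about (300,233) with the jaws towards +x (image up), the cup at (168,206) and the tin at (497,207). The scene view agrees.

```bash
cat > h.py <<'E'
import cv2,numpy as np
from scipy.spatial.transform import Rotation as Ro
def ray(p,px):
    R=Ro.from_euler('xyz',p["orientation"]).as_matrix()
    u=cv2.undistortPoints(np.array([[px]],float),p["mtx"],p["D"])[0,0]
    return np.array(p["eye"]),R@np.array([u[0],u[1],1.])
def at(p,px,z):
    o,d=ray(p,px); return o+d*(z-o[2])/d[2]
def proj(p,X):
    R=Ro.from_euler('xyz',p["orientation"]).as_matrix()
    rv=cv2.Rodrigues(R.T)[0]; t=-R.T@np.array(p["eye"])
    return cv2.projectPoints(np.array(X,float).reshape(-1,3),rv,t,p["mtx"],p["D"])[0][:,0]
def tri(rs):
    A=np.zeros((3,3));b=np.zeros(3)
    for o,d in rs:
        d=d/np.linalg.norm(d);M=np.eye(3)-np.outer(d,d);A+=M;b+=M@o
    return np.linalg.solve(A,b)
def mask(im,kind):
    h=cv2.cvtColor(im,cv2.COLOR_BGR2HSV);H,S,V=[h[...,i].astype(int) for i in range(3)]
    if kind=="red": return (((H<6)|(H>174))&(S>190)&(V>60)).astype(np.uint8)
    if kind=="brass": return ((H>18)&(H<32)&(S>90)&(V>110)).astype(np.uint8)
    if kind=="white": return ((S<30)&(V>190)).astype(np.uint8)
    if kind=="blue": return ((H>100)&(H<125)&(S>150)).astype(np.uint8)
def blobs(m,amin=15):
    n,l,s,c=cv2.connectedComponentsWithStats(m)
    return [(c[i].round(2).tolist(),s[i].tolist()) for i in range(1,n) if s[i][4]>=amin]
E
python3 - <<'E'
from rig import r
from h import *
for c in("scene","top"):
    im=cv2.imread(f"pics/{c}0.png")
    for k in("red","brass","blue","white"):
        print(c,k,[b for b in blobs(mask(im,k))][:14])
im=cv2.imread("pics/top0.png");p=r.camera_params("top")
m=mask(im,"blue");cs,_=cv2.findContours(m,cv2.RETR_EXTERNAL,cv2.CHAIN_APPROX_NONE)
roi=np.zeros_like(m);roi[160:290,250:350]=1
ys,xs=np.nonzero(m*roi)
pts=np.array([at(p,(x,y),4)[:2] for x,y in zip(xs,ys)],np.float32)
print(cv2.minAreaRect(pts))
E
```

```text
scene red [([441.87, 179.26], [436, 167, 13, 26, 199]), ([410.28, 195.51], [407, 186, 8, 20, 106]), ([521.37, 193.48], [514, 189, 17, 10, 52])]
scene brass [([400.69, 204.26], [395, 200, 11, 12, 54]), ([412.73, 209.67], [410, 208, 6, 4, 15]), ([352.35, 241.48], [346, 237, 14, 10, 63]), ([206.31, 247.25], [203, 245, 8, 6, 36]), ([212.56, 264.81], [209, 261, 7, 8, 16]), ([46.22, 306.28], [15, 288, 61, 37, 368])]
scene blue [([584.98, 107.29], [504, 0, 136, 235, 23049]), ([499.98, 65.72], [465, 48, 63, 37, 1385]), ([505.72, 201.97], [498, 197, 17, 11, 79]), ([353.63, 282.58], [315, 240, 85, 68, 1805])]
scene white [([226.32, 52.21], [201, 46, 53, 10, 90]), ([225.27, 61.13], [220, 60, 13, 4, 15]), ([231.74, 65.79], [215, 64, 34, 8, 43]), ([301.1, 82.71], [294, 80, 15, 6, 51]), ([374.47, 86.94], [367, 85, 16, 5, 68]), ([402.7, 101.35], [394, 98, 18, 7, 88]), ([411.66, 129.18], [401, 124, 22, 10, 95]), ([25.47, 154.63], [0, 149, 51, 12, 60]), ([444.09, 154.16], [440, 152, 9, 6, 45]), ([452.67, 153.33], [451, 152, 6, 4, 15]), ([487.29, 154.24], [483, 153, 9, 4, 17]), ([453.24, 157.47], [447
[... 409 characters left out ...]
9, 272, 11, 9, 69]), ([5.5, 383.07], [0, 382, 12, 3, 30]), ([22.85, 471.21], [18, 467, 11, 9, 48])]
top blue [([282.12, 180.0], [280, 178, 5, 5, 16]), ([275.15, 219.47], [268, 187, 15, 65, 251]), ([337.14, 189.03], [334, 187, 8, 6, 35]), ([330.73, 229.42], [322, 195, 18, 69, 474]), ([56.52, 243.4], [53, 233, 8, 22, 131]), ([300.0, 233.79], [298, 232, 5, 5, 19]), ([296.64, 263.44], [266, 255, 63, 19, 526])]
top white [([302.05, 222.53], [278, 173, 51, 87, 2252]), ([603.39, 213.76], [568, 177, 72, 76, 2610]), ([499.67, 206.05], [486, 192, 28, 29, 639]), ([568.73, 281.53], [559, 275, 22, 13, 45])]
((617.5302734375, 42.29783248901367), (132.87818908691406, 186.52732849121094), 80.43439483642578)
```

Run:
```python
from rig import r
from h import *
S=r.camera_params("scene");T=r.camera_params("top");np.set_printoptions(precision=1,suppress=True)
print("drift tri",tri([ray(S,(410.28,195.51)),ray(T,(181.86,270.22))]), "top@98",at(T,(181.86,270.22),102),"sc@98",at(S,(410.28,195.51),98))
print("bush tri",tri([ray(S,(352.35,241.48)),ray(T,(299.98,233.57))]),at(T,(299.98,233.57),78),at(S,(352.35,241.48),78))
print("bolt top",at(T,(464.28,276.22),116),at(T,(454.81,277.38),74),"sc",at(S,(206.3,247.25),118),at(S,(208.5,255),98))
print("big drift",tri([ray(S,(441.87,179.26)),ray(T,(144.0,271.9))]))
print("cup",at(T,(170.2,207),40),"tin",at(T,(499.7,206),55))
print("wrist",r.camera_params("wrist"))
print("fix flange corners yaw: white",)
im=cv2.imread("pics/top0.png");m=mask(im,"white");m[:, :270]=0;m[:,335:]=0
ys,xs=np.nonzero(m);print(cv2.minAreaRect(np.array([at(T,(x,y),70)[:2] for x,y in zip(xs,ys)],np.float32)))
```

```text
drift tri [517.4 273.   99.3] top@98 [517.6 272.8 102. ] sc@98 [515.5 273.8  98. ]
bush tri [590.3  46.3  79.2] [590.4  46.2  78. ] [589.1  47.3  78. ]
bolt top [ 504.4 -265.1  116. ] [ 503.1 -258.8   74. ] sc [ 502.7 -265.6  118. ] [ 504.6 -264.    98. ]
big drift [521.6 351.5 125. ]
cup [652.  320.6  40. ] tin [ 649.3 -362.8   55. ]
wrist {'mtx': array([[348.8,   0. , 316.7],
       [  0. , 348.8, 245.3],
       [  0. ,   0. ,   1. ]]), 'D': array([-0.,  0.,  0.,  0.,  0.]), 'eye': array([ 88.9, 624.4, 374.4]), 'orientation': array([2.8, 0. , 1.3])}
fix flange corners yaw: white
((627.59619140625, 40.297332763671875), (77.5168685913086, 164.27444458007812), 80.46475982666016)
```

{"api": "servo_tool", "payload": {
  "deltas": [
    {"x":35,"y":-33,"z":-3,"rz":-0.147,"gripper":0},
    {"x":70,"y":-66,"z":-6,"rz":-0.294,"gripper":0},
    {"x":105,"y":-99,"z":-9,"rz":-0.441,"gripper":0},
    {"x":140,"y":-132,"z":-12,"rz":-0.588,"gripper":0},
    {"x":175,"y":-165,"z":-15,"rz":-0.735,"gripper":0},
    {"x":211,"y":-198,"z":-18,"rz":-0.88,"gripper":0},
    {"x":246,"y":-230,"z":-21,"rz":-1.03,"gripper":0},
    {"x":281,"y":-263,"z":-24,"rz":-1.175,"gripper":0},
    {"x":316,"y":-296,"z":-27,"rz":-1.32,"gripper":0},
    {"x":351,"y":-329,"z":-31,"rz":-1.469,"gripper":0}
  ],
  "newtons": 40
}}

```text
invalid input
```

{"api": "servo_tool", "payload": {
  "deltas": [
    {"z":-15},
    {"z":-40},
    {"z":-40},
    {"z":-40},
    {"z":-40}
  ]
}}

```text
invalid input
```

```bash
cat > w.py <<'E'
import sys
from rig import r
from h import *
np.set_printoptions(precision=2,suppress=True)
def look(n):
    p=r.camera_params("wrist"); im=r.grab_frame("wrist"); cv2.imwrite(f"pics/{n}.png",im); return p,im
def st():
    s=r.sense(); print("t",round(s["clock"],2),"tcp",s["eef_pos"],"rot",s["tcp_rot"],"F",s["contact_force"],"M",s["wrist_torque"],"op",round(s["opening"],3),"g",round(s["grasp_force"],1),"q",s["qpos"]); return s
E
python3 - <<'E'
from w import *
st();p,im=look("w1");print(p["eye"],p["orientation"])
for k in("red","brass"): print(k,blobs(mask(im,k),60))
print(proj(p,[[517,273,123],[517,273,98],[517,273,68]]))
E
```

```text
t 1.0 tcp [165.96 602.56 231.27] rot [-3.14 -0.    2.87] F [-0.44  0.09  0.02] M [ 0.03  0.02 -0.04] op 0.999 g 0.0 q [ 1.3   0.35  1.63  0.    1.16 -0.  ]
[ 88.93 624.44 374.44] [2.82 0.   1.3 ]
red []
brass [([315.49, 146.39], [301, 131, 30, 31, 738]), ([495.26, 354.01], [482, 345, 27, 20, 230]), ([396.31, 412.16], [343, 391, 93, 36, 676])]
[[119.9  595.76]
 [130.91 569.7 ]
 [142.6  542.01]]
```

View pics/w1.png

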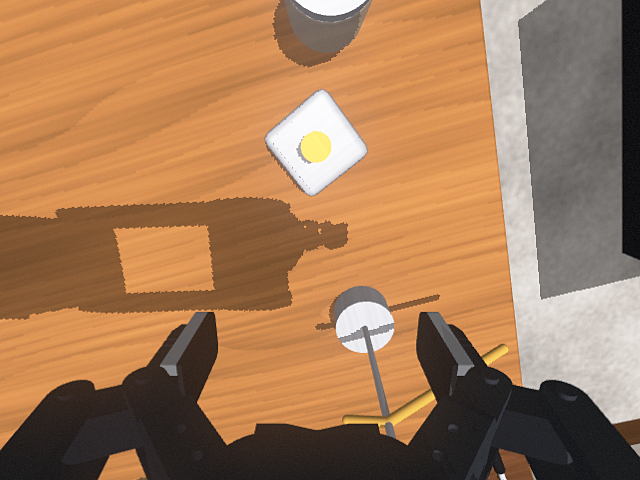

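The move was refused, so the wrist still shows only the bare bench between the open fingers. I'll send rows with every key filled in.

{"api": "servo_tool", "payload": {
  "deltas": [
    {"x":35,"y":-33,"z":-3,"rx":0,"ry":0,"rz":-0.147,"gripper":0},
    {"x":70,"y":-66,"z":-6,"rx":0,"ry":0,"rz":-0.294,"gripper":0},
    {"x":105,"y":-99,"z":-9,"rx":0,"ry":0,"rz":-0.441,"gripper":0},
    {"x":140,"y":-132,"z":-12,"rx":0,"ry":0,"rz":-0.588,"gripper":0},
    {"x":175,"y":-165,"z":-15,"rx":0,"ry":0,"rz":-0.735,"gripper":0},
    {"x":211,"y":-198,"z":-18,"rx":0,"ry":0,"rz":-0.88,"gripper":0},
    {"x":246,"y":-230,"z":-21,"rx":0,"ry":0,"rz":-1.03,"gripper":0},
    {"x":281,"y":-263,"z":-24,"rx":0,"ry":0,"rz":-1.175,"gripper":0},
    {"x":316,"y":-296,"z":-27,"rx":0,"ry":0,"rz":-1.32,"gripper":0},
    {"x":351,"y":-329,"z":-31,"rx":0,"ry":0,"rz":-1.469,"gripper":0}
  ],
  "newtons": 40
}}

```text
clock: 2.05
eef_pos: [518.4, 272.1, 200.5]
tcp_rot: [3.141, -0.0, 1.398]
contact_force: [-0.3, 0.6, -0.4]
opening: 0.501
grasp_force: 0.0
```

{"api": "servo_tool", "payload": {
  "deltas": [
    {"x":0,"y":0,"z":-20,"rx":0,"ry":0,"rz":0,"gripper":0},
    {"x":0,"y":0,"z":-40,"rx":0,"ry":0,"rz":0,"gripper":0},
    {"x":0,"y":0,"z":-40,"rx":0,"ry":0,"rz":0,"gripper":0},
    {"x":0,"y":0,"z":-40,"rx":0,"ry":0,"rz":0,"gripper":0}
  ]
}}

```text
clock: 2.45
eef_pos: [516.9, 273.6, 160.4]
tcp_rot: [-3.141, 0.0, 1.404]
contact_force: [0.3, 1.1, -0.2]
opening: 0.504
grasp_force: 0.0
```

Run:
```python
from w import *
st();p,im=look("w2");print(p["eye"],p["orientation"])
for k in("red","brass"): print(k,blobs(mask(im,k),60))
print(proj(p,[[517,273,123],[517,273,98],[517,273,68]]))
```

```text
t 2.45 tcp [516.87 273.6  160.43] rot [-3.14  0.    1.4 ] F [ 0.35  1.08 -0.22] M [-0.05 -0.04  0.03] op 0.504 g 0.0 q [0.48 0.37 1.79 0.   0.99 0.65]
[531.35 353.82 303.55] [ 2.82  0.   -0.17]
red [([234.8, 178.34], [215, 135, 42, 86, 2467]), ([316.07, 275.46], [302, 242, 31, 56, 1005])]
brass [([308.65, 228.02], [275, 209, 86, 55, 2514]), ([449.91, 472.46], [437, 467, 25, 13, 150])]
[[315.68 282.18]
 [315.83 265.76]
 [315.98 250.18]]
```

View pics/w2.png

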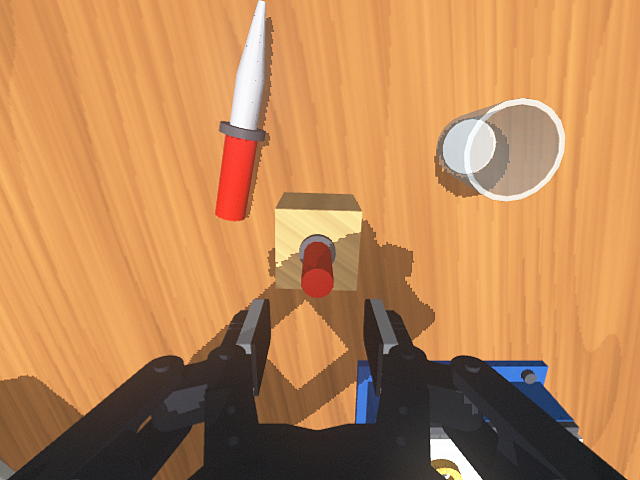

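The wrist picture shows the drift's handle top at (317,283), 1 to 2 px from the prediction and centred between the fingers at (255,370). The big drift (235,178) and the cup (515,150) are well clear.

{"api": "servo_tool", "payload": {
  "deltas": [
    {"x":0.5,"y":-0.7,"z":-20,"rx":0,"ry":0,"rz":0,"gripper":0},
    {"x":0.5,"y":-0.7,"z":-40,"rx":0,"ry":0,"rz":0,"gripper":0},
    {"x":0.5,"y":-0.7,"z":-60,"rx":0,"ry":0,"rz":0,"gripper":0},
    {"x":0.5,"y":-0.7,"z":-75,"rx":0,"ry":0,"rz":0,"gripper":0},
    {"x":0.5,"y":-0.7,"z":-80,"rx":0,"ry":0,"rz":0,"gripper":0},
    {"x":0.5,"y":-0.7,"z":-80,"rx":0,"ry":0,"rz":0,"gripper":0},
    {"x":0.5,"y":-0.7,"z":-80,"rx":0,"ry":0,"rz":0,"gripper":0}
  ]
}}

```text
clock: 3.2
eef_pos: [518.0, 273.3, 81.1]
tcp_rot: [3.141, -0.001, 1.404]
contact_force: [-0.1, 0.0, -0.3]
opening: 0.502
grasp_force: 0.0
```

{"api": "servo_tool", "payload": {
  "deltas": [
    {"x":0,"y":0,"z":0,"rx":0,"ry":0,"rz":0,"gripper":-0.3},
    {"x":0,"y":0,"z":0,"rx":0,"ry":0,"rz":0,"gripper":-0.5},
    {"x":0,"y":0,"z":0,"rx":0,"ry":0,"rz":0,"gripper":-1},
    {"x":0,"y":0,"z":0,"rx":0,"ry":0,"rz":0,"gripper":-1},
    {"x":0,"y":0,"z":0,"rx":0,"ry":0,"rz":0,"gripper":-1},
    {"x":0,"y":0,"z":0,"rx":0,"ry":0,"rz":0,"gripper":-1},
    {"x":0,"y":0,"z":0,"rx":0,"ry":0,"rz":0,"gripper":-1}
  ],
  "newtons": 110
}}

```text
clock: 3.9
eef_pos: [517.9, 273.1, 81.2]
tcp_rot: [3.141, -0.001, 1.404]
contact_force: [-1.4, 0.7, 5.8]
opening: 0.197
grasp_force: 107.1
```

Run:
```python
from w import *
st()
```

```text
t 3.9 tcp [517.86 273.05  81.21] rot [ 3.14 -0.    1.4 ] F [-1.39  0.65  5.77] M [-0.12  0.19 -0.02] op 0.197 g 107.1 q [0.48 0.47 1.84 0.   0.83 0.65]
```

{"api": "servo_tool", "payload": {
  "deltas": [
    {"x":0,"y":0,"z":3,"rx":0,"ry":0,"rz":0,"gripper":-1},
    {"x":0,"y":0,"z":8,"rx":0,"ry":0,"rz":0,"gripper":-1},
    {"x":0,"y":0,"z":20,"rx":0,"ry":0,"rz":0,"gripper":-1},
    {"x":0,"y":0,"z":40,"rx":0,"ry":0,"rz":0,"gripper":-1},
    {"x":0,"y":0,"z":65,"rx":0,"ry":0,"rz":0,"gripper":-1},
    {"x":0,"y":0,"z":90,"rx":0,"ry":0,"rz":0,"gripper":-1},
    {"x":0,"y":0,"z":110,"rx":0,"ry":0,"rz":0,"gripper":-1},
    {"x":0,"y":0,"z":110,"rx":0,"ry":0,"rz":0,"gripper":-1}
  ]
}}

```text
clock: 4.7
eef_pos: [519.2, 273.7, 193.9]
tcp_rot: [3.137, -0.004, 1.404]
contact_force: [1.0, 0.4, -2.0]
opening: 0.199
grasp_force: 107.4
```

{"api": "servo_tool", "payload": {
  "deltas": [
    {"x":0,"y":-20,"z":0,"rx":0,"ry":0,"rz":0,"gripper":-1},
    {"x":5,"y":-50,"z":0,"rx":0,"ry":0,"rz":0,"gripper":-1},
    {"x":10,"y":-75,"z":0,"rx":0,"ry":0,"rz":0,"gripper":-1},
    {"x":20,"y":-90,"z":0,"rx":0,"ry":0,"rz":0,"gripper":-1},
    {"x":30,"y":-100,"z":0,"rx":0,"ry":0,"rz":0,"gripper":-1},
    {"x":30,"y":-100,"z":0,"rx":0,"ry":0,"rz":0,"gripper":-1},
    {"x":30,"y":-100,"z":0,"rx":0,"ry":0,"rz":0,"gripper":-1}
  ]
}}

```text
clock: 5.4
eef_pos: [547.4, 173.0, 189.8]
tcp_rot: [-3.141, 0.0, 1.403]
contact_force: [0.4, 0.8, -1.8]
opening: 0.197
grasp_force: 107.5
```

Run:
```python
from w import *
st();p,im=look("w3")
for k in("red","brass"): print(k,blobs(mask(im,k),60))
im2=r.grab_frame("top");cv2.imwrite("pics/top1.png",im2)
im3=r.grab_frame("scene");cv2.imwrite("pics/scene1.png",im3)
```

```text
t 5.4 tcp [547.38 173.   189.77] rot [-3.14  0.    1.4 ] F [ 0.42  0.8  -1.82] M [-0.01  0.02 -0.05] op 0.197 g 107.5 q [0.3  0.32 1.78 0.   1.04 0.47]
red [([176.97, 51.89], [159, 3, 39, 100, 3054]), ([316.15, 350.1], [291, 292, 52, 106, 3946])]
brass [([269.16, 83.48], [234, 65, 60, 45, 703]), ([221.55, 87.64], [206, 66, 40, 40, 427]), ([257.46, 126.38], [208, 93, 85, 64, 585]), ([225.35, 144.08], [210, 130, 35, 26, 123]), ([509.47, 365.15], [499, 339, 23, 61, 272]), ([518.87, 379.76], [512, 355, 15, 51, 178])]
```

View pics/w3.png

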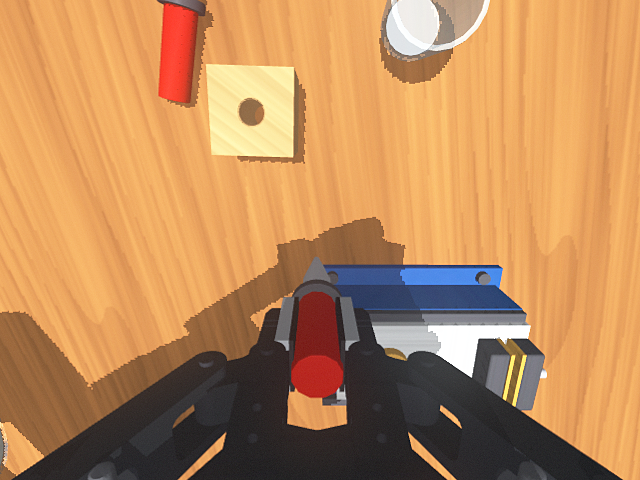

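The drift is held upright, with its handle top at (317,375) and its tip at (317,256). The pale stand's hole is at (251,111). I'll move over the bush, keeping the tip high.

{"api": "servo_tool", "payload": {
  "deltas": [
    {"x":5,"y":-20,"z":0,"rx":0,"ry":0,"rz":0,"gripper":-1},
    {"x":10,"y":-45,"z":0,"rx":0,"ry":0,"rz":0,"gripper":-1},
    {"x":15,"y":-70,"z":0,"rx":0,"ry":0,"rz":0,"gripper":-1},
    {"x":25,"y":-95,"z":0,"rx":0,"ry":0,"rz":0,"gripper":-1},
    {"x":35,"y":-115,"z":0,"rx":0,"ry":0,"rz":0,"gripper":-1},
    {"x":39.5,"y":-126,"z":0,"rx":0,"ry":0,"rz":0,"gripper":-1},
    {"x":39.5,"y":-126,"z":0,"rx":0,"ry":0,"rz":0,"gripper":-1},
    {"x":39.5,"y":-126,"z":0,"rx":0,"ry":0,"rz":0,"gripper":-1}
  ]
}}

```text
clock: 6.35
eef_pos: [586.5, 47.6, 190.1]
tcp_rot: [-3.141, -0.0, 1.404]
contact_force: [-0.4, -0.0, -2.2]
opening: 0.197
grasp_force: 107.5
```

Run:
```python
from w import *
s=st();p,im=look("w4")
for k in("red","brass"): print(k,blobs(mask(im,k),60))
x,y,z=s["eef_pos"]
print("pred handle top,collar,tip",proj(p,[[x,y,z+41.8],[x,y,z-13],[x,y,z-75]]))
print("pred bush",proj(p,[[590.3,46.3,79]]))
cv2.imwrite("pics/w4c.png",cv2.resize(im[150:390,180:500],None,fx=2.5,fy=2.5,interpolation=cv2.INTER_CUBIC))
```

```text
t 6.35 tcp [586.54  47.56 190.13] rot [-3.14 -0.    1.4 ] F [-0.45 -0.   -2.22] M [ 0.   -0.    0.02] op 0.197 g 107.5 q [0.08 0.34 1.75 0.   1.05 0.25]
red [([316.67, 367.59], [291, 333, 52, 64, 2514])]
brass [([452.2, 247.27], [446, 211, 14, 75, 301]), ([464.63, 247.95], [458, 211, 14, 75, 299])]
pred handle top,collar,tip [[314.15 375.03]
 [315.04 301.61]
 [315.57 258.09]]
pred bush [[320.89 242.34]]
```

View pics/w4c.png

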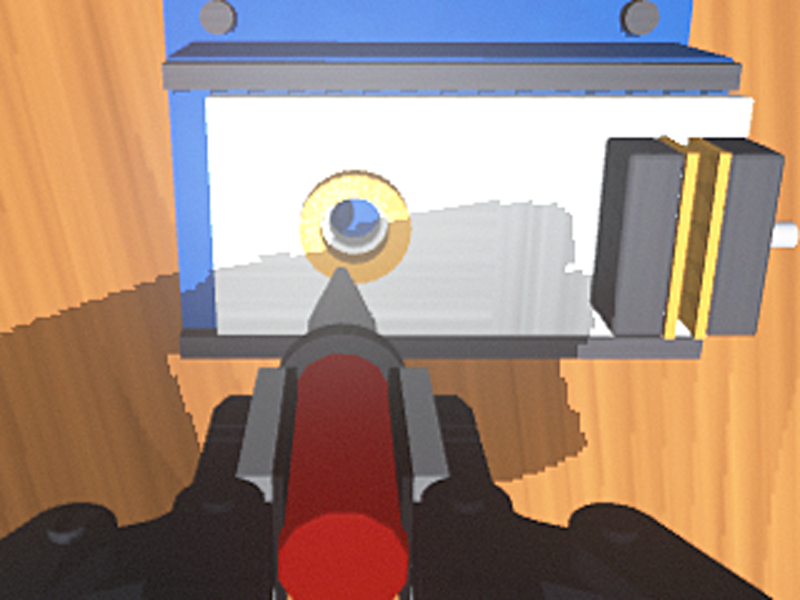

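Tip is at about (317,257) and the bush centre is at about (322,240). Through its bore I can see the blue base face and the dark base hole offset to −x. I'll enlarge that area to measure the slide offset.

Run:
```python
from w import *
im=cv2.imread("pics/w4.png")
c=cv2.resize(im[210:270,290:355],None,fx=10,fy=10,interpolation=cv2.INTER_CUBIC)
p=r.camera_params("wrist")
# draw model circles at guess
def circ(cx,cy,z,rad):
    a=np.linspace(0,2*np.pi,60);return proj(p,np.c_[cx+rad*np.cos(a),cy+rad*np.sin(a),np.full(60,z)])
def dr(C,z,rad,col):
    q=((circ(C[0],C[1],z,rad)-[290,210]+.5)*10).astype(np.int32);cv2.polylines(c,[q],True,col,1)
u=np.array([.986,-.166]);b=np.array([591.3,47.3])
dr(b,78,17,(0,0,255));dr(b,78,10.5,(0,255,0));dr(b,70,8.25,(255,255,0));dr(b-7*u,60,8.25,(255,0,255))
cv2.imwrite("pics/w4d.png",c)
T=r.camera_params("top")
for z in(70,76,80): print(z,"wrist",at(p,(322.2,240.),z),"top",at(T,(299.98,233.57),z))
```

```text
70 wrist [591.19  45.39  70.  ] top [591.28  46.63  70.  ]
76 wrist [591.41  47.27  76.  ] top [590.59  46.31  76.  ]
80 wrist [591.56  48.53  80.  ] top [590.12  46.09  80.  ]
```

View pics/w4d.png

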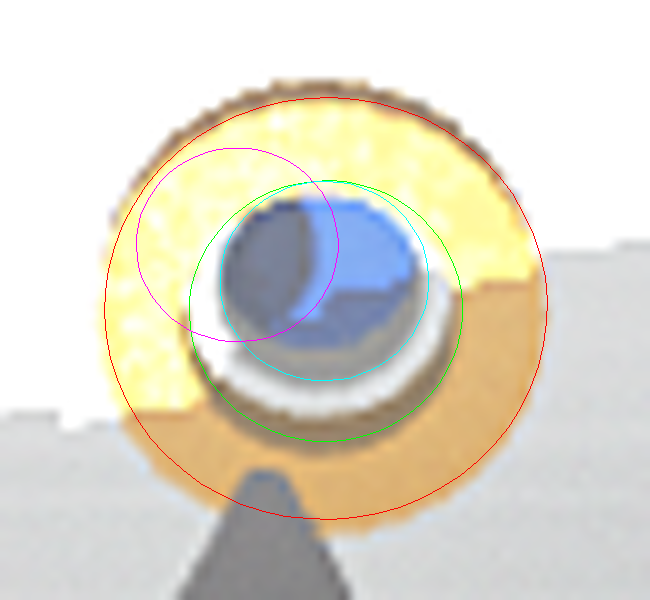

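The slide hole matches my model at about (590.6, 46.0). The base-hole edge shows the slide is about 8 to 8.5 mm off, and the bush top is near z 76. The entry point is (586.5, 46.7), so I'll lower to it and then go in by feel.

{"api": "servo_tool", "payload": {
  "deltas": [
    {"x":0,"y":-0.9,"z":-10,"rx":0,"ry":0,"rz":0,"gripper":-1},
    {"x":0,"y":-0.9,"z":-22,"rx":0,"ry":0,"rz":0,"gripper":-1},
    {"x":0,"y":-0.9,"z":-31,"rx":0,"ry":0,"rz":0,"gripper":-1},
    {"x":0,"y":-0.9,"z":-36,"rx":0,"ry":0,"rz":0,"gripper":-1},
    {"x":0,"y":-0.9,"z":-39,"rx":0,"ry":0,"rz":0,"gripper":-1},
    {"x":0,"y":-0.9,"z":-42,"rx":0,"ry":0,"rz":0,"gripper":-1},
    {"x":0,"y":-0.9,"z":-44,"rx":0,"ry":0,"rz":0,"gripper":-1},
    {"x":0,"y":-0.9,"z":-46,"rx":0,"ry":0,"rz":0,"gripper":-1},
    {"x":0,"y":-0.9,"z":-48,"rx":0,"ry":0,"rz":0,"gripper":-1},
    {"x":0,"y":-0.9,"z":-48,"rx":0,"ry":0,"rz":0,"gripper":-1}
  ]
}}

```text
clock: 7.4
eef_pos: [586.9, 45.9, 142.2]
tcp_rot: [-3.141, 0.0, 1.404]
contact_force: [-0.0, 0.8, -2.4]
opening: 0.195
grasp_force: 107.5
```

{"api": "servo_tool", "payload": {
  "deltas": [
    {"x":0,"y":0,"z":-1,"rx":0,"ry":0,"rz":0,"gripper":-1},
    {"x":0,"y":0,"z":-2,"rx":0,"ry":0,"rz":0,"gripper":-1},
    {"x":0,"y":0,"z":-3,"rx":0,"ry":0,"rz":0,"gripper":-1},
    {"x":0,"y":0,"z":-4,"rx":0,"ry":0,"rz":0,"gripper":-1},
    {"x":0,"y":0,"z":-5,"rx":0,"ry":0,"rz":0,"gripper":-1},
    {"x":0,"y":0,"z":-6,"rx":0,"ry":0,"rz":0,"gripper":-1},
    {"x":0,"y":0,"z":-6,"rx":0,"ry":0,"rz":0,"gripper":-1}
  ]
}}

```text
clock: 8.1
eef_pos: [586.9, 46.0, 136.1]
tcp_rot: [-3.141, 0.0, 1.404]
contact_force: [-0.5, -0.7, -3.0]
opening: 0.199
grasp_force: 107.5
```

{"api": "servo_tool", "payload": {
  "deltas": [
    {"x":0,"y":0.6,"z":-0.7,"rx":0,"ry":0,"rz":0,"gripper":-1},
    {"x":0,"y":0.6,"z":-1.4,"rx":0,"ry":0,"rz":0,"gripper":-1},
    {"x":0,"y":0.6,"z":-2.1,"rx":0,"ry":0,"rz":0,"gripper":-1},
    {"x":0,"y":0.6,"z":-2.8,"rx":0,"ry":0,"rz":0,"gripper":-1},
    {"x":0,"y":0.6,"z":-3.5,"rx":0,"ry":0,"rz":0,"gripper":-1},
    {"x":0,"y":0.6,"z":-4.2,"rx":0,"ry":0,"rz":0,"gripper":-1},
    {"x":0,"y":0.6,"z":-5,"rx":0,"ry":0,"rz":0,"gripper":-1}
  ]
}}

```text
clock: 8.8
eef_pos: [587.0, 46.5, 131.2]
tcp_rot: [3.142, -0.0, 1.404]
contact_force: [-0.6, 0.5, -2.1]
opening: 0.198
grasp_force: 107.5
```

{"api": "servo_tool", "payload": {
  "deltas": [
    {"x":0,"y":0,"z":-0.7,"rx":0,"ry":0,"rz":0,"gripper":-1},
    {"x":0,"y":0,"z":-1.4,"rx":0,"ry":0,"rz":0,"gripper":-1},
    {"x":0,"y":0,"z":-2.1,"rx":0,"ry":0,"rz":0,"gripper":-1},
    {"x":0,"y":0,"z":-2.8,"rx":0,"ry":0,"rz":0,"gripper":-1},
    {"x":0,"y":0,"z":-3.5,"rx":0,"ry":0,"rz":0,"gripper":-1}
  ]
}}

```text
clock: 9.3
eef_pos: [587.0, 46.6, 127.7]
tcp_rot: [3.142, -0.0, 1.404]
contact_force: [-0.4, -0.2, -1.5]
opening: 0.195
grasp_force: 107.5
```

{"api": "servo_tool", "payload": {
  "deltas": [
    {"x":-0.16,"y":0.03,"z":-1,"rx":0,"ry":0,"rz":0,"gripper":-1},
    {"x":-0.32,"y":0.06,"z":-2,"rx":0,"ry":0,"rz":0,"gripper":-1},
    {"x":-0.48,"y":0.09,"z":-3,"rx":0,"ry":0,"rz":0,"gripper":-1},
    {"x":-0.65,"y":0.12,"z":-4,"rx":0,"ry":0,"rz":0,"gripper":-1}
  ]
}}

```text
clock: 9.7
eef_pos: [587.0, 46.8, 124.2]
tcp_rot: [3.14, -0.0, 1.404]
contact_force: [0.9, 1.2, 4.5]
opening: 0.192
grasp_force: 107.5
```

{"api": "servo_tool", "payload": {
  "deltas": [
    {"x":-0.16,"y":0.03,"z":-1,"rx":0,"ry":0,"rz":0,"gripper":-1},
    {"x":-0.32,"y":0.06,"z":-2,"rx":0,"ry":0,"rz":0,"gripper":-1},
    {"x":-0.48,"y":0.09,"z":-3,"rx":0,"ry":0,"rz":0,"gripper":-1},
    {"x":-0.65,"y":0.12,"z":-4,"rx":0,"ry":0,"rz":0,"gripper":-1}
  ]
}}

```text
clock: 10.1
eef_pos: [586.7, 47.2, 120.9]
tcp_rot: [3.14, -0.001, 1.404]
contact_force: [0.9, 1.9, 8.4]
opening: 0.199
grasp_force: 107.5
```

{"api": "servo_tool", "payload": {
  "deltas": [
    {"x":-0.16,"y":0,"z":-0.8,"rx":0,"ry":0,"rz":0,"gripper":-1},
    {"x":-0.32,"y":0,"z":-1.6,"rx":0,"ry":0,"rz":0,"gripper":-1},
    {"x":-0.48,"y":0,"z":-2.4,"rx":0,"ry":0,"rz":0,"gripper":-1},
    {"x":-0.65,"y":0,"z":-3.2,"rx":0,"ry":0,"rz":0,"gripper":-1},
    {"x":-0.8,"y":0,"z":-4,"rx":0,"ry":0,"rz":0,"gripper":-1}
  ]
}}

```text
clock: 10.6
eef_pos: [586.0, 47.3, 117.0]
tcp_rot: [3.139, -0.001, 1.404]
contact_force: [0.7, 3.1, 9.3]
opening: 0.198
grasp_force: 107.5
```

Run:
```python
from w import *
st()
```

```text
t 10.6 tcp [586.02  47.29 116.95] rot [ 3.14 -0.    1.4 ] F [0.68 3.07 9.27] M [ 0.58 -0.05  0.01] op 0.198 g 107.5 q [0.08 0.43 1.81 0.   0.9  0.24]
```

{"api": "servo_tool", "payload": {
  "deltas": [
    {"x":-0.16,"y":0.2,"z":-0.8,"rx":0,"ry":0,"rz":0,"gripper":-1},
    {"x":-0.32,"y":0.4,"z":-1.6,"rx":0,"ry":0,"rz":0,"gripper":-1},
    {"x":-0.48,"y":0.6,"z":-2.4,"rx":0,"ry":0,"rz":0,"gripper":-1},
    {"x":-0.65,"y":0.6,"z":-3.2,"rx":0,"ry":0,"rz":0,"gripper":-1},
    {"x":-0.8,"y":0.6,"z":-4,"rx":0,"ry":0,"rz":0,"gripper":-1}
  ]
}}

```text
clock: 11.1
eef_pos: [585.3, 47.8, 113.0]
tcp_rot: [3.139, -0.001, 1.404]
contact_force: [0.6, 1.3, 8.4]
opening: 0.196
grasp_force: 107.5
```

Run:
```python
from w import *
st()
```

```text
t 11.1 tcp [585.32  47.75 112.95] rot [ 3.14 -0.    1.4 ] F [0.56 1.26 8.41] M [ 0.45 -0.15  0.05] op 0.196 g 107.5 q [0.08 0.43 1.82 0.   0.89 0.25]
```

{"api": "servo_tool", "payload": {
  "deltas": [
    {"x":-0.16,"y":0.1,"z":-0.8,"rx":0,"ry":0,"rz":0,"gripper":-1},
    {"x":-0.32,"y":0.2,"z":-1.6,"rx":0,"ry":0,"rz":0,"gripper":-1},
    {"x":-0.48,"y":0.3,"z":-2.4,"rx":0,"ry":0,"rz":0,"gripper":-1},
    {"x":-0.65,"y":0.3,"z":-3.2,"rx":0,"ry":0,"rz":0,"gripper":-1},
    {"x":-0.8,"y":0.3,"z":-4,"rx":0,"ry":0,"rz":0,"gripper":-1}
  ]
}}

```text
clock: 11.6
eef_pos: [584.6, 48.0, 108.9]
tcp_rot: [3.139, -0.001, 1.404]
contact_force: [1.8, 1.4, 6.3]
opening: 0.194
grasp_force: 107.5
```

{"api": "servo_tool", "payload": {
  "deltas": [
    {"x":-0.13,"y":0.05,"z":-0.8,"rx":0,"ry":0,"rz":0,"gripper":-1},
    {"x":-0.26,"y":0.1,"z":-1.6,"rx":0,"ry":0,"rz":0,"gripper":-1},
    {"x":-0.39,"y":0.1,"z":-2.4,"rx":0,"ry":0,"rz":0,"gripper":-1},
    {"x":-0.52,"y":0.1,"z":-3.2,"rx":0,"ry":0,"rz":0,"gripper":-1},
    {"x":-0.65,"y":0.1,"z":-4,"rx":0,"ry":0,"rz":0,"gripper":-1}
  ]
}}

```text
clock: 12.1
eef_pos: [583.9, 48.1, 104.7]
tcp_rot: [3.139, -0.001, 1.404]
contact_force: [1.3, 2.0, 6.8]
opening: 0.197
grasp_force: 107.5
```

Run:
```python
from w import *
st()
```

```text
t 12.1 tcp [583.9   48.14 104.73] rot [ 3.14 -0.    1.4 ] F [1.35 2.   6.85] M [ 0.46 -0.29 -0.01] op 0.197 g 107.5 q [0.08 0.44 1.82 0.   0.88 0.25]
```

{"api": "servo_tool", "payload": {
  "deltas": [
    {"x":-0.13,"y":0.1,"z":-0.8,"rx":0,"ry":0,"rz":0,"gripper":-1},
    {"x":-0.26,"y":0.2,"z":-1.6,"rx":0,"ry":0,"rz":0,"gripper":-1},
    {"x":-0.39,"y":0.2,"z":-2.4,"rx":0,"ry":0,"rz":0,"gripper":-1},
    {"x":-0.52,"y":0.2,"z":-3.2,"rx":0,"ry":0,"rz":0,"gripper":-1},
    {"x":-0.65,"y":0.2,"z":-4,"rx":0,"ry":0,"rz":0,"gripper":-1}
  ]
}}

```text
clock: 12.6
eef_pos: [583.2, 48.3, 100.7]
tcp_rot: [3.139, -0.001, 1.404]
contact_force: [1.8, 1.4, 6.2]
opening: 0.197
grasp_force: 107.5
```

{"api": "servo_tool", "payload": {
  "deltas": [
    {"x":-0.13,"y":0.05,"z":-0.7,"rx":0,"ry":0,"rz":0,"gripper":-1},
    {"x":-0.26,"y":0.1,"z":-1.4,"rx":0,"ry":0,"rz":0,"gripper":-1},
    {"x":-0.39,"y":0.1,"z":-2.1,"rx":0,"ry":0,"rz":0,"gripper":-1},
    {"x":-0.39,"y":0.1,"z":-2.8,"rx":0,"ry":0,"rz":0,"gripper":-1},
    {"x":-0.39,"y":0.1,"z":-3.5,"rx":0,"ry":0,"rz":0,"gripper":-1}
  ]
}}

```text
clock: 13.1
eef_pos: [582.6, 48.3, 96.8]
tcp_rot: [3.139, -0.001, 1.404]
contact_force: [3.9, 2.7, 4.1]
opening: 0.198
grasp_force: 107.5
```

Run:
```python
from w import *
st()
```

```text
t 13.1 tcp [582.62  48.32  96.78] rot [ 3.14 -0.    1.4 ] F [3.92 2.69 4.09] M [ 0.5  -0.69  0.01] op 0.198 g 107.5 q [0.08 0.45 1.83 0.   0.86 0.25]
```

{"api": "servo_tool", "payload": {
  "deltas": [
    {"x":0.15,"y":0.1,"z":-0.5,"rx":0,"ry":0,"rz":0,"gripper":-1},
    {"x":0.3,"y":0.2,"z":-1,"rx":0,"ry":0,"rz":0,"gripper":-1},
    {"x":0.3,"y":0.2,"z":-1.5,"rx":0,"ry":0,"rz":0,"gripper":-1},
    {"x":0.3,"y":0.2,"z":-2,"rx":0,"ry":0,"rz":0,"gripper":-1}
  ]
}}

```text
clock: 13.5
eef_pos: [582.6, 48.4, 94.4]
tcp_rot: [3.14, -0.0, 1.404]
contact_force: [4.2, 1.8, 3.6]
opening: 0.199
grasp_force: 107.3
```

{"api": "servo_tool", "payload": {
  "deltas": [
    {"x":0,"y":0,"z":-0.5,"rx":0,"ry":0,"rz":0,"gripper":-1},
    {"x":0,"y":0,"z":-1,"rx":0,"ry":0,"rz":0,"gripper":-1},
    {"x":0,"y":0,"z":-1.5,"rx":0,"ry":0,"rz":0,"gripper":-1},
    {"x":0,"y":0,"z":-2,"rx":0,"ry":0,"rz":0,"gripper":-1}
  ]
}}

```text
clock: 13.9
eef_pos: [582.6, 48.4, 92.4]
tcp_rot: [3.14, -0.0, 1.404]
contact_force: [2.9, 1.6, 8.9]
opening: 0.197
grasp_force: 107.5
```

Run:
```python
from w import *
st()
```

```text
t 13.9 tcp [582.55  48.39  92.44] rot [ 3.14 -0.    1.4 ] F [2.89 1.63 8.86] M [ 0.49 -0.7  -0.01] op 0.197 g 107.5 q [0.08 0.46 1.83 0.   0.85 0.25]
```

{"api": "servo_tool", "payload": {
  "deltas": [
    {"x":0.1,"y":0,"z":-0.1,"rx":0,"ry":0,"rz":0,"gripper":-1},
    {"x":0.1,"y":0,"z":-0.2,"rx":0,"ry":0,"rz":0,"gripper":-1},
    {"x":0.1,"y":0,"z":-0.2,"rx":0,"ry":0,"rz":0,"gripper":-1}
  ]
}}

```text
clock: 14.2
eef_pos: [582.6, 48.4, 92.5]
tcp_rot: [3.141, -0.0, 1.404]
contact_force: [3.6, 2.7, 5.5]
opening: 0.195
grasp_force: 107.5
```

Run:
```python
from w import *
st();p,im=look("w5")
cv2.imwrite("pics/w5c.png",cv2.resize(im[200:420,200:480],None,fx=2.5,fy=2.5,interpolation=cv2.INTER_CUBIC))
```

```text
t 14.2 tcp [582.55  48.37  92.48] rot [ 3.14 -0.    1.4 ] F [3.65 2.7  5.51] M [ 0.49 -0.71 -0.01] op 0.195 g 107.5 q [0.08 0.46 1.83 0.   0.85 0.25]
```

View pics/w5c.png

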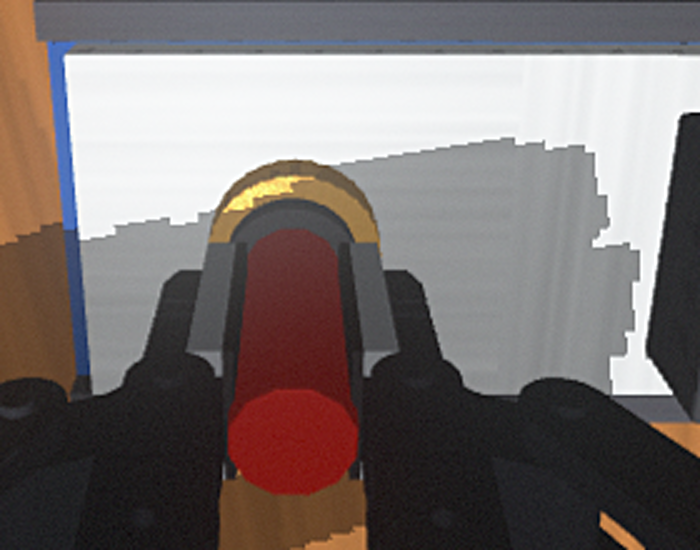

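The collar appears to sit on the brass bush, and z stays at 92.5. I'll ramp the push up gently.

{"api": "servo_tool", "payload": {
  "deltas": [
    {"x":0,"y":0,"z":-0.2,"rx":0,"ry":0,"rz":0,"gripper":-1},
    {"x":0,"y":0,"z":-0.4,"rx":0,"ry":0,"rz":0,"gripper":-1},
    {"x":0,"y":0,"z":-0.4,"rx":0,"ry":0,"rz":0,"gripper":-1},
    {"x":0,"y":0,"z":-0.4,"rx":0,"ry":0,"rz":0,"gripper":-1}
  ]
}}

```text
clock: 14.65
eef_pos: [582.6, 48.4, 92.4]
tcp_rot: [3.14, -0.0, 1.404]
contact_force: [1.2, 2.8, 10.4]
opening: 0.191
grasp_force: 107.5
```

Run:
```python
from w import *
st()
```

```text
t 14.65 tcp [582.55  48.41  92.43] rot [ 3.14 -0.    1.4 ] F [ 1.25  2.77 10.43] M [ 0.47 -0.54  0.03] op 0.191 g 107.5 q [0.08 0.46 1.83 0.   0.85 0.25]
```

{"api": "servo_tool", "payload": {
  "deltas": [
    {"x":0,"y":0,"z":-0.1,"rx":0,"ry":0,"rz":0,"gripper":-1},
    {"x":0,"y":0,"z":-0.1,"rx":0,"ry":0,"rz":0,"gripper":-1}
  ]
}}

```text
clock: 14.85
eef_pos: [582.6, 48.4, 92.4]
tcp_rot: [3.14, -0.0, 1.404]
contact_force: [2.6, 2.7, 11.7]
opening: 0.198
grasp_force: 107.5
```

{"api": "servo_tool", "payload": {
  "deltas": [
    {"x":0,"y":0,"z":0,"rx":0,"ry":0,"rz":0,"gripper":-1}
  ]
}}

```text
clock: 14.95
eef_pos: [582.6, 48.4, 92.4]
tcp_rot: [3.14, -0.0, 1.404]
contact_force: [2.5, 2.4, 11.3]
opening: 0.193
grasp_force: 107.5
```

{"api": "servo_tool", "payload": {
  "deltas": [
    {"x":0,"y":0,"z":0,"rx":0,"ry":0,"rz":0,"gripper":-1}
  ]
}}

```text
clock: 15.05
eef_pos: [582.6, 48.4, 92.4]
tcp_rot: [3.14, -0.0, 1.404]
contact_force: [2.0, 2.4, 11.6]
opening: 0.2
grasp_force: 107.5
```

{"api": "servo_tool", "payload": {
  "deltas": [
    {"x":0,"y":0,"z":0,"rx":0,"ry":0,"rz":0,"gripper":-1}
  ]
}}

```text
clock: 15.15
eef_pos: [582.6, 48.4, 92.4]
tcp_rot: [3.14, -0.0, 1.404]
contact_force: [2.5, 2.8, 10.8]
opening: 0.196
grasp_force: 107.5
```

{"api": "servo_tool", "payload": {
  "deltas": [
    {"x":0,"y":0,"z":-0.1,"rx":0,"ry":0,"rz":0,"gripper":-1},
    {"x":0,"y":0,"z":-0.1,"rx":0,"ry":0,"rz":0,"gripper":-1},
    {"x":0,"y":0,"z":-0.1,"rx":0,"ry":0,"rz":0,"gripper":-1}
  ]
}}

```text
clock: 15.45
eef_pos: [582.6, 48.4, 92.4]
tcp_rot: [3.14, -0.0, 1.404]
contact_force: [1.9, 2.1, 12.5]
opening: 0.194
grasp_force: 107.5
```

{"api": "servo_tool", "payload": {
  "deltas": [
    {"x":0,"y":0,"z":0,"rx":0,"ry":0,"rz":0,"gripper":-1}
  ]
}}

```text
clock: 15.55
eef_pos: [582.6, 48.4, 92.4]
tcp_rot: [3.14, -0.0, 1.404]
contact_force: [1.5, 2.3, 12.6]
opening: 0.192
grasp_force: 107.5
```

{"api": "servo_tool", "payload": {
  "deltas": [
    {"x":0,"y":0,"z":0,"rx":0,"ry":0,"rz":0,"gripper":-1}
  ]
}}

```text
clock: 15.65
eef_pos: [582.6, 48.4, 92.4]
tcp_rot: [3.14, -0.0, 1.404]
contact_force: [1.8, 2.3, 12.5]
opening: 0.195
grasp_force: 107.5
```

{"api": "servo_tool", "payload": {
  "deltas": [
    {"x":0,"y":0,"z":0,"rx":0,"ry":0,"rz":0,"gripper":-1}
  ]
}}

```text
clock: 15.75
eef_pos: [582.6, 48.4, 92.4]
tcp_rot: [3.14, -0.0, 1.404]
contact_force: [2.1, 2.7, 13.3]
opening: 0.199
grasp_force: 107.5
```

{"api": "servo_tool", "payload": {
  "deltas": [
    {"x":0,"y":0,"z":0,"rx":0,"ry":0,"rz":0,"gripper":-1}
  ]
}}

```text
clock: 15.85
eef_pos: [582.6, 48.4, 92.4]
tcp_rot: [3.14, -0.0, 1.404]
contact_force: [2.2, 3.0, 12.5]
opening: 0.2
grasp_force: 107.5
```

{"api": "servo_tool", "payload": {
  "deltas": [
    {"x":0,"y":0,"z":0,"rx":0,"ry":0,"rz":0,"gripper":-1},
    {"x":0,"y":0,"z":0,"rx":0,"ry":0,"rz":0,"gripper":-1},
    {"x":0,"y":0,"z":0,"rx":0,"ry":0,"rz":0,"gripper":-1},
    {"x":0,"y":0,"z":0,"rx":0,"ry":0,"rz":0,"gripper":-1},
    {"x":0,"y":0,"z":0,"rx":0,"ry":0,"rz":0,"gripper":-1},
    {"x":0,"y":0,"z":0,"rx":0,"ry":0,"rz":0,"gripper":-1}
  ]
}}

```text
clock: 16.45
eef_pos: [582.6, 48.4, 92.5]
tcp_rot: [3.14, -0.0, 1.404]
contact_force: [1.4, 2.6, 12.6]
opening: 0.201
grasp_force: 107.5
```

The push held at about 12.6 N on the wrist (about 14 N with the drift's weight) for 1 s. Now I'll pull it out straight up.

{"api": "servo_tool", "payload": {
  "deltas": [
    {"x":0.1,"y":0.1,"z":1,"rx":0,"ry":0,"rz":0,"gripper":-1},
    {"x":0.1,"y":0.1,"z":3,"rx":0,"ry":0,"rz":0,"gripper":-1},
    {"x":0.1,"y":0.1,"z":6,"rx":0,"ry":0,"rz":0,"gripper":-1},
    {"x":0.1,"y":0.1,"z":10,"rx":0,"ry":0,"rz":0,"gripper":-1},
    {"x":0.1,"y":0.1,"z":15,"rx":0,"ry":0,"rz":0,"gripper":-1},
    {"x":0.1,"y":0.1,"z":22,"rx":0,"ry":0,"rz":0,"gripper":-1},
    {"x":0.1,"y":0.1,"z":32,"rx":0,"ry":0,"rz":0,"gripper":-1},
    {"x":0.1,"y":0.1,"z":45,"rx":0,"ry":0,"rz":0,"gripper":-1},
    {"x":0.1,"y":0.1,"z":62,"rx":0,"ry":0,"rz":0,"gripper":-1},
    {"x":0.1,"y":0.1,"z":80,"rx":0,"ry":0,"rz":0,"gripper":-1}
  ]
}}

```text
clock: 17.45
eef_pos: [580.6, 48.1, 171.9]
tcp_rot: [-3.139, 0.001, 1.404]
contact_force: [0.3, 0.3, -1.6]
opening: 0.199
grasp_force: 108.0
```

{"api": "servo_tool", "payload": {
  "deltas": [
    {"x":0,"y":0,"z":14,"rx":0,"ry":0,"rz":0,"gripper":-1},
    {"x":0,"y":0,"z":20,"rx":0,"ry":0,"rz":0,"gripper":-1},
    {"x":0,"y":0,"z":20,"rx":0,"ry":0,"rz":0,"gripper":-1},
    {"x":0,"y":0,"z":20,"rx":0,"ry":0,"rz":0,"gripper":-1}
  ]
}}

```text
clock: 17.85
eef_pos: [581.5, 48.3, 190.9]
tcp_rot: [-3.14, 0.0, 1.404]
contact_force: [-0.1, -0.9, -2.9]
opening: 0.196
grasp_force: 108.0
```

Run:
```python
from w import *
s=st();p,im=look("w6")
x,y,z=s["eef_pos"]
print("pred tip",proj(p,[[x,y,z-75]]))
a=im[225:345-60,280:360]; cv2.imwrite("pics/w6c.png",cv2.resize(im[205:275,275:365],None,fx=8,fy=8,interpolation=cv2.INTER_CUBIC))
```

```text
t 17.85 tcp [581.51  48.35 190.92] rot [-3.14  0.    1.4 ] F [-0.08 -0.9  -2.93] M [-0.02  0.04  0.05] op 0.196 g 108.0 q [ 0.08  0.33  1.76 -0.    1.05  0.25]
pred tip [[315.58 257.94]]
```

View pics/w6c.png

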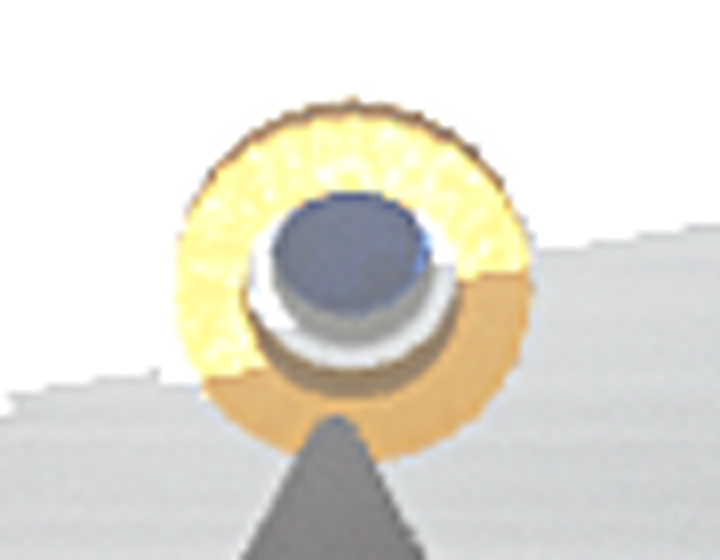

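The holes are now in line. Through the bush the whole opening is dark at crop (350,250), with no step. Next I'll carry the drift back to its stand.

{"api": "servo_tool", "payload": {
  "deltas": [
    {"x":-6,"y":20,"z":0,"rx":0,"ry":0,"rz":0,"gripper":-1},
    {"x":-16,"y":55,"z":0,"rx":0,"ry":0,"rz":0,"gripper":-1},
    {"x":-27,"y":95,"z":0,"rx":0,"ry":0,"rz":0,"gripper":-1},
    {"x":-38,"y":135,"z":0,"rx":0,"ry":0,"rz":0,"gripper":-1},
    {"x":-49,"y":172,"z":0,"rx":0,"ry":0,"rz":0,"gripper":-1},
    {"x":-57,"y":200,"z":0,"rx":0,"ry":0,"rz":0,"gripper":-1},
    {"x":-62,"y":217,"z":0,"rx":0,"ry":0,"rz":0,"gripper":-1},
    {"x":-64.3,"y":224.7,"z":0,"rx":0,"ry":0,"rz":0,"gripper":-1},
    {"x":-64.3,"y":224.7,"z":-15,"rx":0,"ry":0,"rz":0,"gripper":-1},
    {"x":-64.3,"y":224.7,"z":-32,"rx":0,"ry":0,"rz":0,"gripper":-1}
  ]
}}

```text
clock: 18.9
eef_pos: [518.3, 272.2, 158.6]
tcp_rot: [3.141, -0.0, 1.404]
contact_force: [0.1, 0.5, -1.7]
opening: 0.193
grasp_force: 108.1
```

{"api": "servo_tool", "payload": {
  "deltas": [
    {"x":0,"y":0,"z":0,"rx":0,"ry":0,"rz":0,"gripper":-1},
    {"x":0,"y":0,"z":0,"rx":0,"ry":0,"rz":0,"gripper":-1},
    {"x":0,"y":0,"z":0,"rx":0,"ry":0,"rz":0,"gripper":-1}
  ]
}}

```text
clock: 19.2
eef_pos: [518.4, 272.5, 159.8]
tcp_rot: [3.141, -0.0, 1.403]
contact_force: [0.2, -0.4, -1.1]
opening: 0.197
grasp_force: 108.0
```

Run:
```python
from w import *
s=st();p,im=look("w7")
x,y,z=s["eef_pos"]
print("pred tip",proj(p,[[x,y,z-75]]),"hole pred",proj(p,[[517.9,273.0,68]]))
cv2.imwrite("pics/w7c.png",cv2.resize(im[200:290,260:380],None,fx=6,fy=6,interpolation=cv2.INTER_CUBIC))
```

```text
t 19.2 tcp [518.42 272.51 159.84] rot [ 3.14 -0.    1.4 ] F [ 0.22 -0.41 -1.07] M [-0.01  0.03 -0.04] op 0.197 g 108.0 q [ 0.48  0.37  1.78 -0.    0.99  0.65]
pred tip [[315.46 258.04]] hole pred [[314.72 249.25]]
```

View pics/w7c.png

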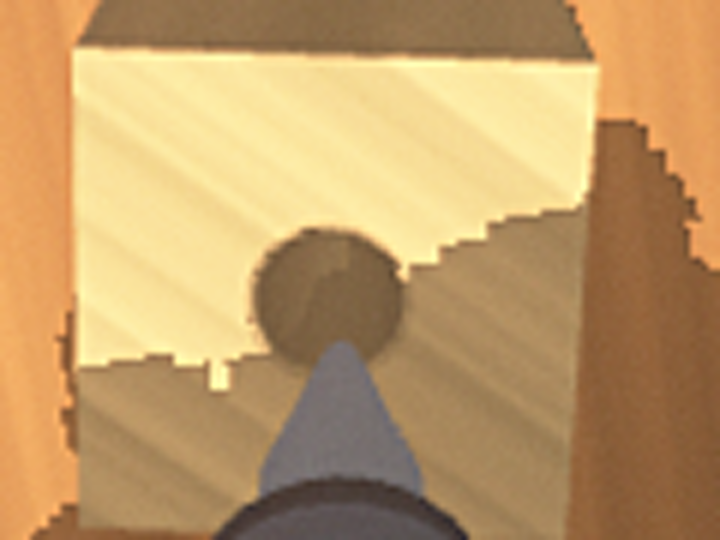

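The stand hole is at px (314.6,249.6), matching the prediction, and the tip is at (316.8,257.4). After a small x correction I'll lower it.

{"api": "servo_tool", "payload": {
  "deltas": [
    {"x":-0.9,"y":0.2,"z":-8,"rx":0,"ry":0,"rz":0,"gripper":-1},
    {"x":-0.9,"y":0.2,"z":-16,"rx":0,"ry":0,"rz":0,"gripper":-1},
    {"x":-0.9,"y":0.2,"z":-23,"rx":0,"ry":0,"rz":0,"gripper":-1},
    {"x":-0.9,"y":0.2,"z":-29,"rx":0,"ry":0,"rz":0,"gripper":-1},
    {"x":-0.9,"y":0.2,"z":-35,"rx":0,"ry":0,"rz":0,"gripper":-1},
    {"x":-0.9,"y":0.2,"z":-38,"rx":0,"ry":0,"rz":0,"gripper":-1}
  ]
}}

```text
clock: 19.85
eef_pos: [516.6, 273.2, 120.6]
tcp_rot: [-3.141, 0.001, 1.404]
contact_force: [0.6, -0.3, -1.7]
opening: 0.195
grasp_force: 108.0
```

{"api": "servo_tool", "payload": {
  "deltas": [
    {"x":0,"y":0,"z":-3,"rx":0,"ry":0,"rz":0,"gripper":-1},
    {"x":0,"y":0,"z":-6,"rx":0,"ry":0,"rz":0,"gripper":-1},
    {"x":0,"y":0,"z":-9,"rx":0,"ry":0,"rz":0,"gripper":-1},
    {"x":0,"y":0,"z":-12,"rx":0,"ry":0,"rz":0,"gripper":-1},
    {"x":0,"y":0,"z":-15,"rx":0,"ry":0,"rz":0,"gripper":-1}
  ]
}}

```text
clock: 20.35
eef_pos: [517.0, 273.3, 106.3]
tcp_rot: [3.141, -0.0, 1.404]
contact_force: [-0.1, 0.3, -1.8]
opening: 0.195
grasp_force: 108.0
```

{"api": "servo_tool", "payload": {
  "deltas": [
    {"x":0.2,"y":-0.3,"z":-3,"rx":0,"ry":0,"rz":0,"gripper":-1},
    {"x":0.2,"y":-0.3,"z":-6,"rx":0,"ry":0,"rz":0,"gripper":-1},
    {"x":0.2,"y":-0.3,"z":-9,"rx":0,"ry":0,"rz":0,"gripper":-1},
    {"x":0.2,"y":-0.3,"z":-12,"rx":0,"ry":0,"rz":0,"gripper":-1},
    {"x":0.2,"y":-0.3,"z":-15,"rx":0,"ry":0,"rz":0,"gripper":-1},
    {"x":0.2,"y":-0.3,"z":-17.5,"rx":0,"ry":0,"rz":0,"gripper":-1},
    {"x":0.2,"y":-0.3,"z":-19.5,"rx":0,"ry":0,"rz":0,"gripper":-1},
    {"x":0.2,"y":-0.3,"z":-20.5,"rx":0,"ry":0,"rz":0,"gripper":-1}
  ]
}}

```text
clock: 21.15
eef_pos: [517.0, 273.0, 85.7]
tcp_rot: [-3.141, 0.0, 1.404]
contact_force: [0.4, 0.2, -0.9]
opening: 0.198
grasp_force: 108.0
```

{"api": "servo_tool", "payload": {
  "deltas": [
    {"x":0,"y":0,"z":-0.6,"rx":0,"ry":0,"rz":0,"gripper":-1},
    {"x":0,"y":0,"z":-1.2,"rx":0,"ry":0,"rz":0,"gripper":-1},
    {"x":0,"y":0,"z":-1.8,"rx":0,"ry":0,"rz":0,"gripper":-1},
    {"x":0,"y":0,"z":-2.4,"rx":0,"ry":0,"rz":0,"gripper":-1}
  ]
}}

```text
clock: 21.55
eef_pos: [517.1, 273.0, 83.6]
tcp_rot: [3.142, -0.0, 1.404]
contact_force: [0.3, -0.3, -2.4]
opening: 0.192
grasp_force: 108.0
```

{"api": "servo_tool", "payload": {
  "deltas": [
    {"x":0,"y":0,"z":-0.5,"rx":0,"ry":0,"rz":0,"gripper":-1},
    {"x":0,"y":0,"z":-1,"rx":0,"ry":0,"rz":0,"gripper":-1},
    {"x":0,"y":0,"z":-1.5,"rx":0,"ry":0,"rz":0,"gripper":-1}
  ]
}}

```text
clock: 21.85
eef_pos: [517.1, 273.0, 82.1]
tcp_rot: [3.142, -0.0, 1.404]
contact_force: [-1.0, -0.5, -2.1]
opening: 0.198
grasp_force: 108.0
```

{"api": "servo_tool", "payload": {
  "deltas": [
    {"x":0,"y":0,"z":-0.3,"rx":0,"ry":0,"rz":0,"gripper":-1},
    {"x":0,"y":0,"z":-0.6,"rx":0,"ry":0,"rz":0,"gripper":-1}
  ]
}}

```text
clock: 22.05
eef_pos: [517.1, 273.0, 81.5]
tcp_rot: [-3.142, 0.0, 1.404]
contact_force: [-0.6, -0.6, -1.9]
opening: 0.195
grasp_force: 108.0
```

{"api": "servo_tool", "payload": {
  "deltas": [
    {"x":0,"y":0,"z":-0.2,"rx":0,"ry":0,"rz":0,"gripper":-1},
    {"x":0,"y":0,"z":-0.2,"rx":0,"ry":0,"rz":0,"gripper":-1}
  ]
}}

```text
clock: 22.25
eef_pos: [517.1, 273.0, 81.3]
tcp_rot: [-3.142, -0.0, 1.404]
contact_force: [-0.7, 0.6, -1.4]
opening: 0.195
grasp_force: 108.1
```

{"api": "servo_tool", "payload": {
  "deltas": [
    {"x":0,"y":0,"z":-0.3,"rx":0,"ry":0,"rz":0,"gripper":-1},
    {"x":0,"y":0,"z":-0.5,"rx":0,"ry":0,"rz":0,"gripper":-1}
  ]
}}

```text
clock: 22.45
eef_pos: [517.2, 273.0, 81.2]
tcp_rot: [3.142, -0.0, 1.404]
contact_force: [-3.6, -1.0, 7.1]
opening: 0.198
grasp_force: 108.8
```

{"api": "servo_tool", "payload": {
  "deltas": [
    {"x":0,"y":0,"z":-0.2,"rx":0,"ry":0,"rz":0,"gripper":-1},
    {"x":0,"y":0,"z":-0.4,"rx":0,"ry":0,"rz":0,"gripper":-1}
  ]
}}

```text
clock: 22.65
eef_pos: [517.2, 273.0, 81.2]
tcp_rot: [3.141, -0.0, 1.404]
contact_force: [-3.4, -2.0, 10.7]
opening: 0.196
grasp_force: 109.3
```

The drift is seated at TCP 81.2, the same height as at the grasp. I'll unload, let go and rise.

{"api": "servo_tool", "payload": {
  "deltas": [
    {"x":0,"y":0,"z":0.6,"rx":0,"ry":0,"rz":0,"gripper":-1},
    {"x":0,"y":0,"z":0.6,"rx":0,"ry":0,"rz":0,"gripper":-0.5},
    {"x":0,"y":0,"z":0.6,"rx":0,"ry":0,"rz":0,"gripper":-0.3},
    {"x":0,"y":0,"z":0.6,"rx":0,"ry":0,"rz":0,"gripper":0},
    {"x":0,"y":0,"z":0.6,"rx":0,"ry":0,"rz":0,"gripper":0},
    {"x":0,"y":0,"z":0.6,"rx":0,"ry":0,"rz":0,"gripper":0}
  ]
}}

```text
clock: 23.25
eef_pos: [517.1, 273.0, 80.9]
tcp_rot: [-3.142, 0.0, 1.404]
contact_force: [-0.5, -0.2, -0.6]
opening: 0.501
grasp_force: 0.0
```

{"api": "servo_tool", "payload": {
  "deltas": [
    {"x":0,"y":0,"z":6,"rx":0,"ry":0,"rz":0,"gripper":0},
    {"x":0,"y":0,"z":20,"rx":0,"ry":0,"rz":0,"gripper":0},
    {"x":0,"y":0,"z":45,"rx":0,"ry":0,"rz":0,"gripper":0},
    {"x":0,"y":0,"z":75,"rx":0,"ry":0,"rz":0,"gripper":0},
    {"x":0,"y":0,"z":100,"rx":0,"ry":0,"rz":0,"gripper":0},
    {"x":0,"y":0,"z":110,"rx":0,"ry":0,"rz":0,"gripper":0},
    {"x":0,"y":0,"z":110,"rx":0,"ry":0,"rz":0,"gripper":0}
  ]
}}

```text
clock: 23.95
eef_pos: [518.0, 273.5, 193.1]
tcp_rot: [3.139, -0.002, 1.404]
contact_force: [0.4, 0.0, -0.5]
opening: 0.501
grasp_force: 0.0
```

Run:
```python
from w import *
s=st();p,im=look("w8")
print("drift mask",blobs(mask(im,"red"),100),proj(p,[[517.5,273,123],[517.5,273,98]]))
S=r.grab_frame("scene");print(blobs(mask(S,"red"),40)[:4])
```

```text
t 23.95 tcp [518.01 273.47 193.07] rot [ 3.14 -0.    1.4 ] F [ 0.39  0.01 -0.48] M [-0.02  0.02  0.  ] op 0.501 g 0.0 q [0.48 0.33 1.76 0.   1.05 0.65]
drift mask [([240.95, 174.15], [223, 135, 37, 78, 1993]), ([314.66, 256.13], [302, 230, 27, 46, 799])] [[314.5  261.68]
 [314.62 249.3 ]]
[([410.29, 195.54], [407, 186, 8, 20, 102]), ([521.22, 193.63], [514, 189, 17, 9, 46])]
```

The drift stands exactly where it was. Now over to the bolt.

{"api": "servo_tool", "payload": {
  "deltas": [
    {"x":0,"y":-25,"z":0,"rx":0,"ry":0,"rz":0,"gripper":0},
    {"x":0,"y":-70,"z":0,"rx":0,"ry":0,"rz":0,"gripper":0},
    {"x":-2,"y":-120,"z":0,"rx":0,"ry":0,"rz":0,"gripper":0},
    {"x":-4,"y":-170,"z":0,"rx":0,"ry":0,"rz":0,"gripper":0},
    {"x":-6,"y":-220,"z":0,"rx":0,"ry":0,"rz":0,"gripper":0},
    {"x":-8,"y":-270,"z":0,"rx":0,"ry":0,"rz":0,"gripper":0},
    {"x":-10,"y":-320,"z":0,"rx":0,"ry":0,"rz":0,"gripper":0},
    {"x":-12,"y":-370,"z":0,"rx":0,"ry":0,"rz":0,"gripper":0},
    {"x":-13,"y":-420,"z":0,"rx":0,"ry":0,"rz":0,"gripper":0},
    {"x":-14,"y":-465,"z":0,"rx":0,"ry":0,"rz":0,"gripper":0}
  ]
}}

```text
clock: 25.05
eef_pos: [501.8, -194.0, 189.5]
tcp_rot: [-3.139, -0.0, 1.403]
contact_force: [1.2, 0.7, -0.0]
opening: 0.501
grasp_force: 0.0
```

{"api": "servo_tool", "payload": {
  "deltas": [
    {"x":0,"y":-35,"z":0,"rx":0,"ry":0,"rz":0,"gripper":0},
    {"x":0,"y":-60,"z":-10,"rx":0,"ry":0,"rz":0,"gripper":0},
    {"x":0,"y":-73,"z":-25,"rx":0,"ry":0,"rz":0,"gripper":0},
    {"x":0,"y":-73,"z":-30,"rx":0,"ry":0,"rz":0,"gripper":0},
    {"x":0,"y":-73,"z":-30,"rx":0,"ry":0,"rz":0,"gripper":0},
    {"x":0,"y":-73,"z":-30,"rx":0,"ry":0,"rz":0,"gripper":0}
  ]
}}

```text
clock: 25.65
eef_pos: [503.0, -263.6, 160.5]
tcp_rot: [-3.14, -0.001, 1.405]
contact_force: [0.8, -0.3, -0.3]
opening: 0.502
grasp_force: 0.0
```

Run:
```python
from w import *
s=st();p,im=look("w9")
m=mask(im,"brass");print(blobs(m,60))
for d in r.recognise("bolt_grip","wrist"):print(d)
for d in r.recognise("bolt_stand_hole","wrist"):print(d)
print(proj(p,[[503.5,-264.5,118],[503.5,-264.5,98],[503.5,-264.5,68]]))
c=im[180:320,250:390]; cs,_=cv2.findContours(m,cv2.RETR_EXTERNAL,cv2.CHAIN_APPROX_NONE)
# silhouettes: rows of brass blob near expected
for row in range(220,310,4):
    xs=np.nonzero(m[row,240:400])[0]
    if len(xs):print(row,240+xs.min(),240+xs.max(),len(xs))
```

```text
t 25.65 tcp [ 502.95 -263.58  160.53] rot [-3.14 -0.    1.4 ] F [ 0.81 -0.29 -0.26] M [ 0.04 -0.06  0.03] op 0.502 g 0.0 q [-0.49  0.34  1.82  0.    0.98 -0.32]
[([317.92, 246.68], [299, 234, 39, 32, 379]), ([318.64, 278.76], [302, 262, 33, 34, 682])]
{'box': [166.0, 219.9, 60.0, 60.4], 'conf': 0.75}
{'box': [316.7, 94.2, 36.3, 46.6], 'conf': 0.69}
{'box': [268.3, 185.4, 95.3, 107.6], 'conf': 0.63}
[[316.58 278.96]
 [316.64 266.14]
 [316.72 250.57]]
236 309 325 13
240 307 332 25
244 301 335 21
248 300 336 20
252 299 337 16
256 299 337 12
260 301 336 8
264 302 334 13
268 309 328 20
272 304 332 26
276 305 333 25
280 302 334 31
284 303 333 17
288 305 332 23
292 310 328 19
```

{"api": "servo_tool", "payload": {
  "deltas": [
    {"x":0.8,"y":-1.4,"z":-20,"rx":0,"ry":0,"rz":0,"gripper":0},
    {"x":0.8,"y":-1.4,"z":-40,"rx":0,"ry":0,"rz":0,"gripper":0},
    {"x":0.8,"y":-1.4,"z":-60,"rx":0,"ry":0,"rz":0,"gripper":0},
    {"x":0.8,"y":-1.4,"z":-73,"rx":0,"ry":0,"rz":0,"gripper":0},
    {"x":0.8,"y":-1.4,"z":-78.5,"rx":0,"ry":0,"rz":0,"gripper":0},
    {"x":0.8,"y":-1.4,"z":-78.5,"rx":0,"ry":0,"rz":0,"gripper":0},
    {"x":0.8,"y":-1.4,"z":-78.5,"rx":0,"ry":0,"rz":0,"gripper":0}
  ]
}}

```text
clock: 26.5
eef_pos: [504.4, -266.6, 83.2]
tcp_rot: [3.141, 0.0, 1.404]
contact_force: [0.5, 0.7, 0.5]
opening: 0.503
grasp_force: 0.0
```

{"api": "servo_tool", "payload": {
  "deltas": [
    {"x":0,"y":0,"z":0,"rx":0,"ry":0,"rz":0,"gripper":-0.3},
    {"x":0,"y":0,"z":0,"rx":0,"ry":0,"rz":0,"gripper":-0.5},
    {"x":0,"y":0,"z":0,"rx":0,"ry":0,"rz":0,"gripper":-1},
    {"x":0,"y":0,"z":0,"rx":0,"ry":0,"rz":0,"gripper":-1},
    {"x":0,"y":0,"z":0,"rx":0,"ry":0,"rz":0,"gripper":-1},
    {"x":0,"y":0,"z":0,"rx":0,"ry":0,"rz":0,"gripper":-1}
  ],
  "newtons": 60
}}

```text
clock: 27.1
eef_pos: [504.2, -266.6, 83.3]
tcp_rot: [3.141, 0.0, 1.404]
contact_force: [-1.1, 0.9, 6.5]
opening: 0.218
grasp_force: 58.4
```

Run:
```python
from w import *
s=st()
```

```text
t 27.1 tcp [ 504.19 -266.62   83.31] rot [3.14 0.   1.4 ] F [-1.11  0.86  6.45] M [ 0.1   0.26 -0.02] op 0.218 g 58.4 q [-0.49  0.45  1.87  0.    0.82 -0.32]
```

{"api": "servo_tool", "payload": {
  "deltas": [
    {"x":0,"y":0,"z":3,"rx":0,"ry":0,"rz":0,"gripper":-1},
    {"x":0,"y":0,"z":8,"rx":0,"ry":0,"rz":0,"gripper":-1},
    {"x":0,"y":0,"z":20,"rx":0,"ry":0,"rz":0,"gripper":-1},
    {"x":0,"y":0,"z":40,"rx":0,"ry":0,"rz":0,"gripper":-1},
    {"x":0,"y":0,"z":65,"rx":0,"ry":0,"rz":0,"gripper":-1},
    {"x":0,"y":0,"z":90,"rx":0,"ry":0,"rz":0,"gripper":-1},
    {"x":0,"y":0,"z":105,"rx":0,"ry":0,"rz":0,"gripper":-1},
    {"x":0,"y":0,"z":105,"rx":0,"ry":0,"rz":0,"gripper":-1}
  ]
}}

```text
clock: 27.9
eef_pos: [505.3, -267.1, 190.6]
tcp_rot: [3.137, 0.002, 1.404]
contact_force: [0.1, 0.9, -1.0]
opening: 0.219
grasp_force: 58.6
```

{"api": "servo_tool", "payload": {
  "deltas": [
    {"x":5,"y":25,"z":0,"rx":0,"ry":0,"rz":0,"gripper":-1},
    {"x":15,"y":65,"z":0,"rx":0,"ry":0,"rz":0,"gripper":-1},
    {"x":26,"y":110,"z":0,"rx":0,"ry":0,"rz":0,"gripper":-1},
    {"x":38,"y":155,"z":0,"rx":0,"ry":0,"rz":0,"gripper":-1},
    {"x":50,"y":200,"z":0,"rx":0,"ry":0,"rz":0,"gripper":-1},
    {"x":61,"y":245,"z":0,"rx":0,"ry":0,"rz":0,"gripper":-1},
    {"x":70,"y":280,"z":0,"rx":0,"ry":0,"rz":0,"gripper":-1},
    {"x":76,"y":302,"z":0,"rx":0,"ry":0,"rz":0,"gripper":-1},
    {"x":78.5,"y":313.5,"z":0,"rx":0,"ry":0,"rz":0,"gripper":-1},
    {"x":78.5,"y":313.5,"z":0,"rx":0,"ry":0,"rz":0,"gripper":-1}
  ]
}}

```text
clock: 28.9
eef_pos: [582.1, 48.0, 186.9]
tcp_rot: [-3.141, 0.0, 1.406]
contact_force: [0.4, -0.6, -1.7]
opening: 0.217
grasp_force: 58.6
```

{"api": "servo_tool", "payload": {
  "deltas": [
    {"x":0,"y":0,"z":0,"rx":0,"ry":0,"rz":0,"gripper":-1},
    {"x":0,"y":0,"z":0,"rx":0,"ry":0,"rz":0,"gripper":-1},
    {"x":0,"y":0,"z":0,"rx":0,"ry":0,"rz":0,"gripper":-1}
  ]
}}

```text
clock: 29.2
eef_pos: [582.2, 45.9, 187.5]
tcp_rot: [-3.141, 0.0, 1.402]
contact_force: [-0.7, 0.1, -2.2]
opening: 0.215
grasp_force: 58.6
```

Run:
```python
from w import *
s=st();p,im=look("w10");x,y,z=s["eef_pos"]
a=np.linspace(0,2*np.pi,40)
def ext(R,dz,dy=0):
    q=proj(p,np.c_[x+R*np.cos(a),y+dy+R*np.sin(a),np.full(40,z+dz)]);return q.min(0),q.max(0)
print("handle top pred (R10)",ext(10,34.7),"flange top",ext(14,-9.3),"flange bot",ext(14,-15.3),"foot",ext(5.5,-67.3),"bush pred",proj(p,[[582.6,48.4,79.2]]))
m=mask(im,"brass");print(blobs(m,60))
for row in range(225,400,4):
    xs=np.nonzero(m[row,270:370])[0]
    if len(xs):print(row,270+xs.min(),270+xs.max(),len(xs))
g=cv2.cvtColor(im,cv2.COLOR_BGR2HSV)
print("col 317 hsv"); print([(rw,*g[rw,317].tolist()) for rw in range(222,300,2)])
```

```text
t 29.2 tcp [582.18  45.93 187.45] rot [-3.14  0.    1.4 ] F [-0.71  0.11 -2.22] M [-0.01 -0.   -0.  ] op 0.215 g 58.6 q [ 0.08  0.34  1.76 -0.    1.04  0.24]
handle top pred (R10) (array([287.25, 338.7 ]), array([341.45, 384.37])) flange top (array([286.34, 278.77]), array([343.63, 330.04])) flange bot (array([287.33, 273.81]), array([342.77, 323.71])) foot (array([306.96, 254.15]), array([323.96, 270.03])) bush pred [[315.67 239.46]]
[([449.03, 245.41], [443, 209, 13, 75, 306]), ([461.72, 245.57], [455, 209, 14, 75, 306]), ([316.43, 356.52], [292, 328, 50, 53, 1539])]
225 300 334 7
229 297 336 2
233 297 339 6
237 296 339 2
241 303 303 1
245 296 332 5
249 299 306 3
277 332 332 1
281 302 330 7
285 312 325 2
289 292 337 7
293 292 330 3
297 311 322 3
301 315 336 8
305 303 323 3
309 304 327 9
313 297 337 8
317 301 336 10
321 301 335 9
325 304 338 7
329 298 336 7
333 294 329 12
337 297 336 18
341 296 339 33
345 298 339 32
349 293 340 30
353 292 341 43
357 292 341 38
361 292 341 37
365 295 341 33
369 294 340 38
373 298 336 26
377 303 331 16
col 317 hsv
[(222, 29, 55, 255), (224, 30, 68, 255), (226, 30, 67, 255), (228, 112, 59, 143), (230, 114, 44, 149), (232, 110, 46, 144), (234, 113, 45, 141), (236, 113, 34, 136), (238, 115, 34, 137), (240, 108, 38, 133), (242, 111, 39, 137), (244, 35, 10, 158), (246, 30, 2, 161), (248, 94, 8, 230), (250, 18, 98, 145), (252, 17, 52, 152), (254, 150, 2, 152), (256, 30, 4, 142), (258, 8, 7, 139), (260, 15, 4, 135), (262, 23, 8, 136), (264, 15, 8, 136), (266, 10, 6, 135), (268, 165, 8, 132), (270, 0, 4, 131), (272, 18, 45, 136), (274, 18, 100, 140), (276, 17, 102, 140), (278, 18, 138, 210), (280, 19, 138, 204), (282, 18, 139, 204), (284, 19, 139, 206), (286, 17, 124, 154), (288, 17, 116, 134), (290, 18, 121, 135), (292, 18, 30, 84), (294, 10, 37, 103), (296, 18, 125, 133), (298, 19, 125, 129)]
```

Run:
```python
from w import *
s=st();p=r.camera_params("wrist");t=s["eef_pos"]
q=dict(p);q["eye"]=p["eye"]+np.array([581.51,48.35,190.92])-t
B=at(q,(318.75,240.4),79.2);D=at(q,(316.6,256.6),115.9)
print("w6 bush",B,"tip",D,"diff",B-D,"-> TCP for drift at hole",np.array([581.51,48.35])+(B-D)[:2])
p,im=look("w11");s=r.sense();t=s["eef_pos"]
g=cv2.cvtColor(im,cv2.COLOR_BGR2HSV);H,S,V=[g[...,i].astype(int) for i in range(3)]
m=((H>12)&(H<34)&(S>40)&(V>60)).astype(np.uint8);m[:,:285]=0;m[:,355:]=0;m[272:]=0;m[:212]=0
m=cv2.morphologyEx(m,cv2.MORPH_OPEN,np.ones((3,3)))
ys,xs=np.nonzero(m);print("bush ext",xs.min(),xs.max(),ys.min(),ys.max())
for row in range(216,272,3):
    x=np.nonzero(m[row])[0]; print(row,(x.min(),x.max()) if len(x) else None)
# steel foot edges (low sat mid V) rows 250..272
print([(rw,[int(v) for v in S[rw,303:332:2]]) for rw in range(248,266,3)])
print("t",t,"bush pred",proj(p,[[582.6,48.4,79.2]]),"foot ctr pred",proj(p,[[t[0],t[1],t[2]-67.3]]))
```

```text
t 29.25 tcp [582.24  46.07 187.51] rot [-3.14  0.    1.4 ] F [-0.21 -0.26 -0.8 ] M [ 0.05 -0.01  0.03] op 0.218 g 58.6 q [ 0.08  0.34  1.76 -0.    1.04  0.24]
w6 bush [583.95  48.63  79.2 ] tip [582.41  49.2  115.9 ] diff [  1.54  -0.58 -36.7 ] -> TCP for drift at hole [583.05  47.77]
bush ext 296 339 216 258
216 (np.int64(312), np.int64(322))
219 (np.int64(305), np.int64(329))
222 (np.int64(302), np.int64(332))
225 (np.int64(302), np.int64(335))
228 (np.int64(297), np.int64(337))
231 (np.int64(296), np.int64(338))
234 (np.int64(296), np.int64(339))
237 (np.int64(298), np.int64(339))
240 (np.int64(299), np.int64(339))
243 (np.int64(296), np.int64(339))
246 (np.int64(296), np.int64(338))
249 (np.int64(298), np.int64(337))
252 (np.int64(299), np.int64(335))
255 (np.int64(301), np.int64(333))
258 (np.int64(304), np.int64(329))
261 None
264 None
267 None
270 None
[(248, [82, 94, 78, 92, 31, 5, 4, 3, 7, 1, 42, 84, 79, 118, 119]), (251, [87, 119, 119, 105, 81, 82, 87, 87, 90, 80, 83, 108, 120, 125, 119]), (254, [120, 118, 119, 122, 10, 8, 2, 5, 5, 10, 100, 123, 122, 121, 123]), (257, [49, 132, 73, 6, 2, 2, 4, 9, 4, 4, 0, 27, 130, 137, 58]), (260, [1, 5, 5, 8, 6, 2, 6, 4, 4, 4, 4, 6, 11, 7, 2]), (263, [2, 0, 6, 6, 6, 8, 2, 8, 7, 2, 6, 4, 0, 4, 2])]
t [582.31  46.23 187.55] bush pred [[315.6  239.65]] foot ctr pred [[315.5  261.96]]
```

{"api": "servo_tool", "payload": {
  "deltas": [
    {"x":0.3,"y":1.4,"z":-8,"rx":0,"ry":0,"rz":0,"gripper":-1},
    {"x":0.3,"y":1.4,"z":-18,"rx":0,"ry":0,"rz":0,"gripper":-1},
    {"x":0.3,"y":1.4,"z":-28,"rx":0,"ry":0,"rz":0,"gripper":-1},
    {"x":0.3,"y":1.4,"z":-34,"rx":0,"ry":0,"rz":0,"gripper":-1},
    {"x":0.3,"y":1.4,"z":-37,"rx":0,"ry":0,"rz":0,"gripper":-1},
    {"x":0.3,"y":1.4,"z":-37,"rx":0,"ry":0,"rz":0,"gripper":-1},
    {"x":0.3,"y":1.4,"z":-37,"rx":0,"ry":0,"rz":0,"gripper":-1},
    {"x":0.3,"y":1.4,"z":-37,"rx":0,"ry":0,"rz":0,"gripper":-1}
  ]
}}

```text
clock: 30.1
eef_pos: [583.0, 48.5, 150.9]
tcp_rot: [3.141, -0.0, 1.404]
contact_force: [-0.1, 0.1, -1.1]
opening: 0.218
grasp_force: 58.6
```

{"api": "servo_tool", "payload": {
  "deltas": [
    {"x":0,"y":0,"z":0,"rx":0,"ry":0,"rz":0,"gripper":-1}
  ]
}}

```text
clock: 30.2
eef_pos: [582.9, 48.5, 150.9]
tcp_rot: [3.141, -0.0, 1.404]
contact_force: [0.8, 0.1, -1.7]
opening: 0.217
grasp_force: 58.6
```

{"api": "servo_tool", "payload": {
  "deltas": [
    {"x":0,"y":-0.1,"z":-1.5,"rx":0,"ry":0,"rz":0,"gripper":-1},
    {"x":0,"y":-0.1,"z":-3,"rx":0,"ry":0,"rz":0,"gripper":-1},
    {"x":0,"y":-0.1,"z":-4.5,"rx":0,"ry":0,"rz":0,"gripper":-1},
    {"x":0,"y":-0.1,"z":-6,"rx":0,"ry":0,"rz":0,"gripper":-1},
    {"x":0,"y":-0.1,"z":-7.5,"rx":0,"ry":0,"rz":0,"gripper":-1},
    {"x":0,"y":-0.1,"z":-9,"rx":0,"ry":0,"rz":0,"gripper":-1},
    {"x":0,"y":-0.1,"z":-10,"rx":0,"ry":0,"rz":0,"gripper":-1}
  ]
}}

```text
clock: 30.9
eef_pos: [582.6, 48.4, 140.3]
tcp_rot: [-3.141, 0.0, 1.404]
contact_force: [1.0, -0.0, -1.1]
opening: 0.218
grasp_force: 58.6
```

{"api": "servo_tool", "payload": {
  "deltas": [
    {"x":0,"y":0,"z":-0.8,"rx":0,"ry":0,"rz":0,"gripper":-1},
    {"x":0,"y":0,"z":-1.6,"rx":0,"ry":0,"rz":0,"gripper":-1},
    {"x":0,"y":0,"z":-2.4,"rx":0,"ry":0,"rz":0,"gripper":-1},
    {"x":0,"y":0,"z":-3.2,"rx":0,"ry":0,"rz":0,"gripper":-1},
    {"x":0,"y":0,"z":-4,"rx":0,"ry":0,"rz":0,"gripper":-1},
    {"x":0,"y":0,"z":-5,"rx":0,"ry":0,"rz":0,"gripper":-1}
  ]
}}

```text
clock: 31.5
eef_pos: [582.7, 48.4, 135.5]
tcp_rot: [3.141, -0.0, 1.404]
contact_force: [0.3, -0.3, -1.0]
opening: 0.217
grasp_force: 58.6
```

In the slide hole with no force. Next is the base hole.

{"api": "servo_tool", "payload": {
  "deltas": [
    {"x":0,"y":0,"z":-1,"rx":0,"ry":0,"rz":0,"gripper":-1},
    {"x":0,"y":0,"z":-2,"rx":0,"ry":0,"rz":0,"gripper":-1},
    {"x":0,"y":0,"z":-3,"rx":0,"ry":0,"rz":0,"gripper":-1},
    {"x":0,"y":0,"z":-4,"rx":0,"ry":0,"rz":0,"gripper":-1},
    {"x":0,"y":0,"z":-5,"rx":0,"ry":0,"rz":0,"gripper":-1}
  ]
}}

```text
clock: 32.0
eef_pos: [582.7, 48.4, 130.4]
tcp_rot: [-3.142, 0.0, 1.404]
contact_force: [-0.3, -0.3, -0.8]
opening: 0.212
grasp_force: 58.6
```

{"api": "servo_tool", "payload": {
  "deltas": [
    {"x":0,"y":0,"z":-0.8,"rx":0,"ry":0,"rz":0,"gripper":-1},
    {"x":0,"y":0,"z":-1.6,"rx":0,"ry":0,"rz":0,"gripper":-1},
    {"x":0,"y":0,"z":-2.4,"rx":0,"ry":0,"rz":0,"gripper":-1},
    {"x":0,"y":0,"z":-3.2,"rx":0,"ry":0,"rz":0,"gripper":-1},
    {"x":0,"y":0,"z":-4,"rx":0,"ry":0,"rz":0,"gripper":-1},
    {"x":0,"y":0,"z":-5,"rx":0,"ry":0,"rz":0,"gripper":-1}
  ]
}}

```text
clock: 32.6
eef_pos: [582.7, 48.4, 125.4]
tcp_rot: [3.142, 0.0, 1.404]
contact_force: [-0.2, -1.3, -0.7]
opening: 0.218
grasp_force: 58.6
```

{"api": "servo_tool", "payload": {
  "deltas": [
    {"x":0,"y":0,"z":-1.5,"rx":0,"ry":0,"rz":0,"gripper":-1},
    {"x":0,"y":0,"z":-3,"rx":0,"ry":0,"rz":0,"gripper":-1},
    {"x":0,"y":0,"z":-4.5,"rx":0,"ry":0,"rz":0,"gripper":-1},
    {"x":0,"y":0,"z":-6,"rx":0,"ry":0,"rz":0,"gripper":-1},
    {"x":0,"y":0,"z":-8,"rx":0,"ry":0,"rz":0,"gripper":-1},
    {"x":0,"y":0,"z":-10,"rx":0,"ry":0,"rz":0,"gripper":-1}
  ]
}}

```text
clock: 33.2
eef_pos: [582.6, 48.4, 115.3]
tcp_rot: [-3.141, 0.0, 1.404]
contact_force: [0.4, -0.2, -0.5]
opening: 0.218
grasp_force: 58.5
```

{"api": "servo_tool", "payload": {
  "deltas": [
    {"x":0,"y":0,"z":-2,"rx":0,"ry":0,"rz":0,"gripper":-1},
    {"x":0,"y":0,"z":-4,"rx":0,"ry":0,"rz":0,"gripper":-1},
    {"x":0,"y":0,"z":-6,"rx":0,"ry":0,"rz":0,"gripper":-1},
    {"x":0,"y":0,"z":-8,"rx":0,"ry":0,"rz":0,"gripper":-1},
    {"x":0,"y":0,"z":-10,"rx":0,"ry":0,"rz":0,"gripper":-1}
  ]
}}

```text
clock: 33.7
eef_pos: [582.6, 48.4, 105.3]
tcp_rot: [-3.141, 0.0, 1.404]
contact_force: [-1.2, -1.8, -0.5]
opening: 0.214
grasp_force: 58.5
```

{"api": "servo_tool", "payload": {
  "deltas": [
    {"x":0,"y":0,"z":-1.5,"rx":0,"ry":0,"rz":0,"gripper":-1},
    {"x":0,"y":0,"z":-3,"rx":0,"ry":0,"rz":0,"gripper":-1},
    {"x":0,"y":0,"z":-4.5,"rx":0,"ry":0,"rz":0,"gripper":-1},
    {"x":0,"y":0,"z":-6,"rx":0,"ry":0,"rz":0,"gripper":-1},
    {"x":0,"y":0,"z":-7,"rx":0,"ry":0,"rz":0,"gripper":-1},
    {"x":0,"y":0,"z":-8,"rx":0,"ry":0,"rz":0,"gripper":-1}
  ]
}}

```text
clock: 34.3
eef_pos: [582.7, 48.4, 97.4]
tcp_rot: [-3.142, 0.0, 1.404]
contact_force: [-1.0, -1.7, -0.3]
opening: 0.216
grasp_force: 58.5
```

{"api": "servo_tool", "payload": {
  "deltas": [
    {"x":-0.1,"y":-0.2,"z":-0.7,"rx":0,"ry":0,"rz":0,"gripper":-1},
    {"x":-0.1,"y":-0.2,"z":-1.4,"rx":0,"ry":0,"rz":0,"gripper":-1},
    {"x":-0.1,"y":-0.2,"z":-2,"rx":0,"ry":0,"rz":0,"gripper":-1}
  ]
}}

```text
clock: 34.6
eef_pos: [582.7, 48.2, 95.5]
tcp_rot: [3.141, -0.0, 1.404]
contact_force: [-0.8, -1.7, -0.5]
opening: 0.22
grasp_force: 58.5
```

{"api": "servo_tool", "payload": {
  "deltas": [
    {"x":0,"y":0,"z":-0.3,"rx":0,"ry":0,"rz":0,"gripper":-1},
    {"x":0,"y":0,"z":-0.6,"rx":0,"ry":0,"rz":0,"gripper":-1}
  ]
}}

```text
clock: 34.8
eef_pos: [582.6, 48.2, 94.9]
tcp_rot: [3.142, -0.0, 1.404]
contact_force: [-1.2, -1.2, -1.1]
opening: 0.216
grasp_force: 58.5
```

{"api": "servo_tool", "payload": {
  "deltas": [
    {"x":0,"y":0,"z":-0.2,"rx":0,"ry":0,"rz":0,"gripper":-1},
    {"x":0,"y":0,"z":-0.4,"rx":0,"ry":0,"rz":0,"gripper":-1}
  ]
}}

```text
clock: 35.0
eef_pos: [582.6, 48.2, 94.6]
tcp_rot: [3.142, -0.0, 1.404]
contact_force: [-2.8, -0.4, 2.5]
opening: 0.213
grasp_force: 58.5
```

Contact at 94.6, where 94.5 was expected. I'll press a touch more to be flush, then let go.

{"api": "servo_tool", "payload": {
  "deltas": [
    {"x":0,"y":0,"z":-0.2,"rx":0,"ry":0,"rz":0,"gripper":-1},
    {"x":0,"y":0,"z":-0.3,"rx":0,"ry":0,"rz":0,"gripper":-1}
  ]
}}

```text
clock: 35.2
eef_pos: [582.7, 48.2, 94.6]
tcp_rot: [3.141, -0.0, 1.404]
contact_force: [-2.6, -0.9, 6.1]
opening: 0.217
grasp_force: 58.8
```

{"api": "servo_tool", "payload": {
  "deltas": [
    {"x":0,"y":0,"z":0.2,"rx":0,"ry":0,"rz":0,"gripper":-1},
    {"x":0,"y":0,"z":0.2,"rx":0,"ry":0,"rz":0,"gripper":-0.5},
    {"x":0,"y":0,"z":0.2,"rx":0,"ry":0,"rz":0,"gripper":-0.3},
    {"x":0,"y":0,"z":0.2,"rx":0,"ry":0,"rz":0,"gripper":0},
    {"x":0,"y":0,"z":0.2,"rx":0,"ry":0,"rz":0,"gripper":0},
    {"x":0,"y":0,"z":0.2,"rx":0,"ry":0,"rz":0,"gripper":0}
  ]
}}

```text
clock: 35.8
eef_pos: [582.6, 48.2, 94.3]
tcp_rot: [-3.142, -0.0, 1.404]
contact_force: [0.1, 0.8, 0.6]
opening: 0.496
grasp_force: 0.0
```

{"api": "servo_tool", "payload": {
  "deltas": [
    {"x":0,"y":0,"z":6,"rx":0,"ry":0,"rz":0,"gripper":0},
    {"x":0,"y":0,"z":18,"rx":0,"ry":0,"rz":0,"gripper":0},
    {"x":0,"y":0,"z":40,"rx":0,"ry":0,"rz":0,"gripper":0},
    {"x":0,"y":0,"z":65,"rx":0,"ry":0,"rz":0,"gripper":0},
    {"x":0,"y":0,"z":90,"rx":0,"ry":0,"rz":0,"gripper":0},
    {"x":0,"y":0,"z":105,"rx":0,"ry":0,"rz":0,"gripper":0},
    {"x":0,"y":0,"z":105,"rx":0,"ry":0,"rz":0,"gripper":0}
  ]
}}

```text
clock: 36.5
eef_pos: [584.1, 48.3, 202.2]
tcp_rot: [3.137, -0.001, 1.404]
contact_force: [-0.1, 0.8, -0.5]
opening: 0.5
grasp_force: 0.0
```

Run:
```python
from w import *
s=st();p,im=look("w12")
b=(582.7,48.3)
print("pred handle top / flange top / bush",proj(p,[[*b,79.2+50],[*b,79.2+6],[*b,79.2]]))
a=np.linspace(0,2*np.pi,40)
for R,z in((10,129.2),(14,85.2)):
    q=proj(p,np.c_[b[0]+R*np.cos(a),b[1]+R*np.sin(a),np.full(40,z)]);print("ext",R,q.min(0),q.max(0))
g=cv2.cvtColor(im,cv2.COLOR_BGR2HSV);H,S,V=[g[...,i].astype(int) for i in range(3)]
m=((H>12)&(H<34)&(S>40)&(V>60)).astype(np.uint8);m[:,:280]=0;m[:,360:]=0
for row in range(212,300,4):
    x=np.nonzero(m[row])[0]; print(row,(int(x.min()),int(x.max()),len(x)) if len(x) else None)
S_=r.grab_frame("scene");print(blobs(mask(S_,"red"),40)[:4]);print(r.recognise("glass_cup","scene")[:1],r.recognise("tin","scene")[:1])
```

```text
t 36.5 tcp [584.09  48.32 202.21] rot [ 3.14 -0.    1.4 ] F [-0.12  0.84 -0.55] M [ 0.04  0.03 -0.05] op 0.5 g 0.0 q [ 0.08  0.32  1.75 -0.    1.07  0.25]
pred handle top / flange top / bush [[312.9  259.54]
 [313.26 239.67]
 [313.3  237.42]]
ext 10 [297.82 245.22] [328.   273.49]
ext 14 [295.37 222.32] [331.16 256.48]
212 None
216 (307, 322, 16)
220 (300, 329, 30)
224 (297, 332, 34)
228 (295, 334, 37)
232 (294, 335, 37)
236 (294, 335, 40)
240 (294, 335, 42)
244 (295, 334, 36)
248 (296, 332, 35)
252 (301, 329, 28)
256 (300, 328, 29)
260 (300, 328, 29)
264 (301, 327, 27)
268 (304, 323, 20)
272 (315, 316, 2)
276 None
280 None
284 None
288 (280, 359, 72)
292 (280, 358, 72)
296 (280, 359, 72)
[([410.23, 195.59], [407, 186, 8, 20, 92]), ([520.91, 193.7], [514, 189, 15, 10, 43])]
[{'box': [441.9, 214.1, 31.7, 36.8], 'conf': 0.62}] [{'box': [168.7, 319.5, 41.4, 41.6], 'conf': 0.81}]
```

```bash
python3 -c "
from rig import r
print(r.sign_off())"
```

```text
the job is handed in; nothing more can be done
None
```

The job is handed in: the drift lined up the holes with its collar pressed at about 14 N for 1 s and stands back in its pale stand. The bolt is through both holes with its flange down on the bush, the gripper is clear, and the cup and tin are where they were.

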